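# Close the wheel's cup head and start its centre bolt

### The job

Take the round metal cover, whose grip is the T-handle of its centre bolt, off the plaster ring and set it onto the rim of the metal cup head, seated and level with its ear between the cup's two pins, and let the bolt down onto the thread. Then turn the bolt backward (counter-clockwise seen from above) until it drops into the thread, turn it forward (clockwise) one whole turn, and finish gripping its handle there: do not let go, do not tighten the bolt fully. Leave the other things on the table where they are.

Things in the scene. Friction and masses are not known exactly. Their poses are not given: they have to be found in the camera images.
- cup: cup head, fixed: open aluminium cup on a white base disc 176 mm wide, rim 75 mm above the table, outside 132 mm, mouth 113 mm wide. Origin: underside centre on the table; z up, x towards the gap between its two pins
- cup_boss (a point): centre of the top, 58 mm above the table, of the upright threaded steel boss (38 mm wide) in the cup's middle, hidden once covered. It has a coarse right-hand two-start thread, 16 mm per turn; it has two starts at its top, half a turn apart, at the cup's +x and -x
- cup_rim (a point): centre of the cup's mouth at the height of the rim, 75 mm above the table
- cup_gap (a point): middle of the gap between the two upright steel pins (7 mm thick, tops 13 mm above the rim, 26 mm clear between them), 80 mm from the cup's axis at rim height
- stand: plaster ring, fixed, 138 mm outside, 60 mm high, on which the cover lies at the start; origin underside centre
- cover: loose aluminium disc, 136 mm across, 6 mm thick, about 0.45 kg, with a tapered boss (110 mm across, 9 mm deep) beneath that enters the cup's mouth; a flat ear 20 mm wide sticks out along its x to 91 mm from the centre. Origin: centre of the disc's flat underside, which rests on the rim; z up
- cover_ear (a point): underside of the ear, 80 mm from the cover's centre; it belongs between the cup's pins
- bolt: T-handled steel bolt, about 0.3 kg, captive in the cover's centre: it turns both ways without end (light friction, so in the air the cover turns along with it) and slides freely up and down 36 mm, falling by its own weight; pulled up to its stop it lifts the cover. Origin on its axis, at the cover's origin when fully down; z up; x along the T bar
- bolt_bar (a point): centre of the T bar, 42 mm above the bolt's origin. The bar is 60 mm long (along the bolt's x), 14 mm wide, 20 mm high, on a stem 12 mm thick; the bar's underside is 32 mm above the bolt's origin, the cover's top 6 mm above the cover's origin
- bolt_pin (a point): one end of the cross pin near the bolt's foot, 12 mm from its axis, along the bolt's x, 45.5 mm below the bolt's origin; this pin (3 mm thick, both ends alike) rides on the boss's thread
- bolt_lift (a joint): height of the bolt above fully down in the cover, m: 0 down (tight when on the cup), 0.036 at its upper stop. On the seated cover, turned backward it climbs to 0.030, then drops to 0.022 if free to fall (turned between loosely closed fingers, or followed down) as bolt and cup x axes come in line. One turn forward from the drop: 0.006
- puck: loose bystander: plaster disc, 68 mm wide, 26 high; leave it be
- brush: loose bystander: brush lying flat, 170 mm long
- collar: loose bystander: small steel ring, 44 mm wide, 16 high
- jar: loose bystander: glass jar, 60 mm wide, 85 high
- block: loose bystander: wooden block 50 x 90 x 30 mm
- mallet: loose bystander: hammer lying flat
- scraper: loose bystander: scraper (spatula) lying flat
- bowl: loose bystander: white bowl, 90 mm wide, 40 high
There are look-alikes about, which are no part of the job. What is shaped like the cover but purple is not meant.

How it is judged:
By the outcome, as a careful person would: the job done as asked, in the order asked, and still so for the second after the job is handed in, while the arm keeps its last pose, push and grip.
It also fails if it takes over 72 s, if anything falls off the work surface, if the arm or the gripper's body presses on something with over 40 N, if the wrist force passes 120 N, or if a joint passes its speed limit or range.

### The arm

A 7-joint arm with a two-finger parallel gripper is mounted at the origin on the work surface. World frame = base frame: x ahead of the robot, y to its left, z up, the work surface at z = 0. Lengths are in m, angles in rad, forces in N, time in s.
With the tool pointing down it reaches from about 0.425 to 0.875 m from the base axis. Payload 4.7 kg.
Tool frame: the origin (TCP) lies on the centre line of the jaws, within the pads' length; the fingertips stand 19 mm ahead of it and the grasp point (between the pads) is the TCP; x points along the fingers, z is the direction in which the jaws open and shut, and the axes are right-handed (so a half turn about x gives the same grasp; the last joint's range is limited). The gripper opens to 87 mm and grips with 3 to 60 N. Pads are 19 mm wide; open, the fingers measure 117 mm over their backs; the gripper's body (75 mm by 190 mm) begins 51 mm behind the grasp point.
Start: joints at [1.272, 0.321, -0.07, 1.45, 0.023, 1.371, -0.057], TCP at [0.2, -0.618, 0.242] pointing down, gripper open.
Joint ranges: [-2.86, 2.86], [-0.3, 2.09], [-1.38, 1.24], [0.06, 2.45], [-1.56, 4.7], [0.09, 2.05], [-2.69, 2.69]. Speed limits (rad/s): [2.57, 2.57, 3.14, 3.14, 3.14, 3.14, 3.14].

### API

Orientations are given as a rotation vector (axis times angle).
In Python, from bench import get_state, get_image, camera_info, close_job gives the robot as it stands.
- The arm moves only by the tool jog_arm, never from a script. Its argument "targets" is a list of rows, each a list of 7 numbers: the turn, a rotation vector about the tool's x, y, z in degrees, then the shift along the tool's x, y, z in cm, then the finger opening in cm, from 0 to 8.7. In form: [[wx, wy, wz, tx, ty, tz, jaw], ...]. A call has 1 to 10 rows; each row shifts and turns the commanded pose from where the row before left it, along the tool's axes as they then stand; what a row does not reach is not made up. A row lasts 1/8 s, in which the tool goes at most 62.5 mm and 10.7 degrees, less where a joint would pass 70% of its speed; a pose out of reach is approached as far as the arm can. A call is refused whole if a number of a shift passes 6.25 or a number of a turn 10.7, either way. A call with a gripper value outside its range is refused whole. The fingers move at their own pace and stop on an object; "squeeze" is the grip in N (left out, the last holds). Time passes only in rows, so rows that do not move let the fingers close. It gives the time, the measured TCP pose, the force and the opening at its end, in the units of the state.
- get_state(): the state, without advancing time (a new reading comes with each control period).
- get_image(name): name is "scene" or "top" or "wrist"; returns (picture, depth): 400x640x3 uint8, red, green, blue; 400x640 float32, m along the optical axis (not along the pixel's ray), 0 where there is no reading.
- camera_info(name): a dict with "intrinsics" (3x3 intrinsics, pixels), "world_from_camera" (4x4, takes a point from camera to world coordinates); the wrist camera has in their place "mount" (4x4, takes a point from camera to tool coordinates, whose origin is the TCP and whose axes are the tool frame's). Camera axes: x right, y up, looking along -z (the intrinsics and any distortion apply to the point x, -y, -z); pixel columns grow to the right and rows downward; lengths in m; the calibration is good to about 2 mm. The wrist camera is an equidistant fisheye: a pixel r from the principal point sees the ray r / f radians off the axis. A picture is of the moment at which its call begins: read the wrist's pose just before it. camera_info takes no time and is no camera call.
- close_job(): hands the job in, once; it reports no verdict.
The state is a dict: "time": time; "joint_positions": joint angles; "qd": joint speeds; "joint_torque": joint torques, N m; "position": TCP position; "tool_rot": TCP orientation; "ft_force": force on the tool from outside, world axes, zero at the start; "torque": the same for the moment, N m; "grip_width": opening from 0.0 (shut) to 1.0 (fully open).
Only numpy, scipy, OpenCV 4.12 (cv2) and the standard library are available. Lean on these libraries where they do the work, as an engineer would, in place of code of your own. Each camera call takes 0.05 s, during which the arm holds its last target.

## Working session

There is one attempt and no reset: what is moved stays moved. The work goes in short steps, Python scripts to look and compute and a tool call to move; the robot and the scene stay as the last step left them, time stands still between calls to the robot, and variables do not carry over. Pictures are saved under pics/ and viewed, and the job is handed in when it is done.

Besides the shell and the picture viewer there is one more tool, called after "Emit:" as name(argument=value, ...), one argument or row to a line, values as JSON. jog_arm: Moves the arm, as the interface text tells. Its arguments: {"type":"object","properties":{"targets":{"type":"array"},"squeeze":{"type":"number"}},"required":["targets"]}

```bash
ls; mkdir -p pics; python3 - <<'E'
from bench import *
import cv2
s=get_state()
for k in s: print(k,s[k])
for n in("scene","top","wrist"):
    im,d=get_image(n); cv2.imwrite(f"pics/{n}0.png",im[:,:,::-1]); print(n,camera_info(n))
    import numpy as np; np.savez(f"{n}0.npz",im=im,d=d)
E
```

```text
pics
time 0.0
joint_positions [ 1.27208413  0.32179485 -0.07007734  1.4516937   0.02261036  1.37079496
 -0.0569577 ]
qd [-0.00268997  0.00083477 -0.00029569  0.00032731  0.00059003 -0.00028915
 -0.00057149]
joint_torque [-5.96306927e-04 -4.91287279e+01 -4.04296154e-01 -3.12527132e+01
 -6.40406460e-02  4.37662506e-02  1.70614076e-04]
position [ 0.1998125  -0.61797398  0.24047032]
tool_rot [ 0.97685264  1.34273341 -0.97514822]
ft_force [ 1.14729425 -0.14731961 -0.13926708]
torque [ 0.03290287 -0.00057237 -0.00344139]
grip_width 1.000718526448505
scene {'intrinsics': array([[384.49614321,   0.        , 317.97797374],
       [  0.        , 384.49614321, 197.72604723],
       [  0.        ,   0.        ,   1.        ]]), 'world_from_camera': array([[-0.78218155, -0.37664134,  0.49631978,  0.99459806],
       [ 0.6228888 , -0.49086737,  0.60914593,  0.60411662],
       [ 0.01419764,  0.78561474,  0.61855307,  0.68509876],
       [ 0.        ,  0.        ,  0.        ,  1.        ]])}
top {'intrinsics': array([[478.57171522,   0.        , 315.52307136],
       [  0.        , 478.57171522, 2
[... 160 characters left out ...]
99988573, -0.00510413, -0.0142295 , -0.00179166],
       [-0.01465344,  0.0958736 ,  0.99528565,  1.36804844],
       [ 0.        ,  0.        ,  0.        ,  1.        ]])}
wrist {'intrinsics': array([[309.70691629,   0.        , 317.02397983],
       [  0.        , 309.70691629, 194.08153141],
       [  0.        ,   0.        ,   1.        ]]), 'mount': array([[ 1.52215433e-03,  2.60872690e-01, -9.65372013e-01,
        -1.43959256e-01],
       [ 7.61931749e-04,  9.65372548e-01,  2.60874036e-01,
         7.04884514e-02],
       [ 9.99998551e-01, -1.13263813e-03,  1.27067882e-03,
        -3.26365561e-04],
       [ 0.00000000e+00,  0.00000000e+00,  0.00000000e+00,
         1.00000000e+00]])}
```

View pics/scene0.png

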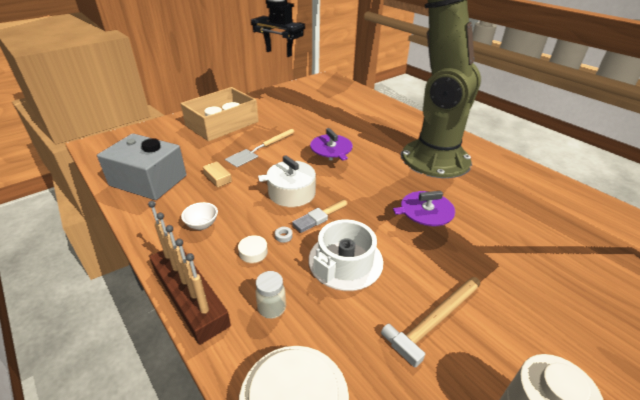

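View pics/top0.png

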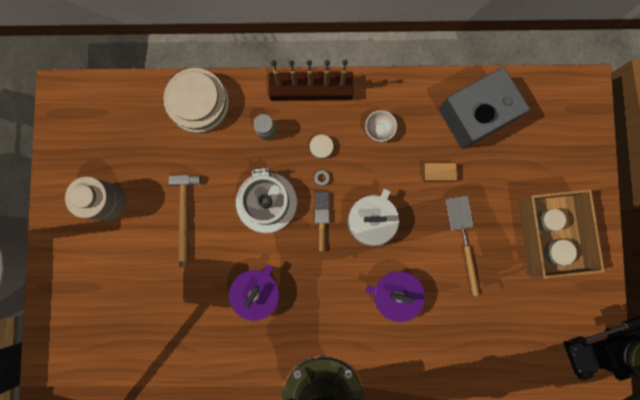

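View pics/wrist0.png

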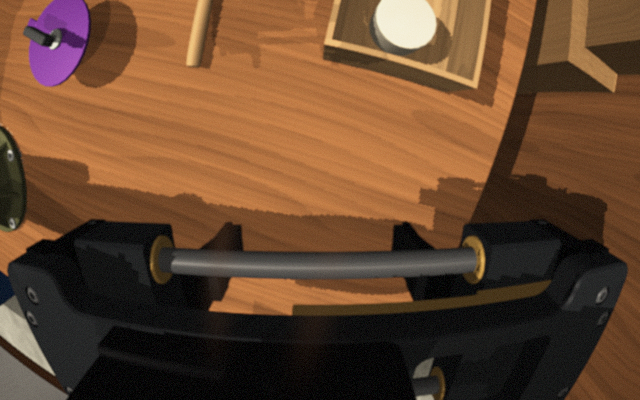

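```bash
cat > h.py <<'E'
import numpy as np, cv2
from scipy.spatial.transform import Rotation as R
from bench import *
def ray(n,u,v):
    c=camera_info(n);K=c["intrinsics"];T=c["world_from_camera"]
    d=T[:3,:3]@np.array([(u-K[0,2])/K[0,0],-(v-K[1,2])/K[1,1],-1]);return T[:3,3],d
def onplane(n,u,v,z):
    o,d=ray(n,u,v);return (o+d*(z-o[2])/d[2])
def proj(n,P):
    c=camera_info(n);K=c["intrinsics"];T=c["world_from_camera"]
    p=T[:3,:3].T@(np.asarray(P)-T[:3,3]);return K[0,0]*p[0]/-p[2]+K[0,2],K[1,1]*-p[1]/-p[2]+K[1,2]
def cloud(n,d):
    c=camera_info(n);K=c["intrinsics"];T=c["world_from_camera"]
    v,u=np.mgrid[:400,:640]
    p=np.stack([(u-K[0,2])/K[0,0]*d,-(v-K[1,2])/K[1,1]*d,-d],-1)
    return p@T[:3,:3].T+T[:3,3]
def wray(u,v,pos,rot):
    c=camera_info("wrist");K=c["intrinsics"];M=c["mount"]
    x,y=u-K[0,2],v-K[1,2];r=np.hypot(x,y);t=r/K[0,0]
    dc=np.array([np.sin(t)*x/r,-np.sin(t)*y/r,-np.cos(t)])
    W=R.from_rotvec(rot).as_matrix()
    return W@M[:3,3]+pos, W@M[:3,:3]@dc
def wproj(P,pos,rot):
    c=camera_info("wrist");K=c["intrinsics"];M=c["mount"]
    W=R.from_rotvec(rot).as_matrix()
    p=M[:3,:3].T@(W.T@(np.asarray(P)-pos)-M[:3,3])
    t=np.arctan2(np.hypot(p[0],p[1]),-p[2]);a=np.arctan2(-p[1],p[0])
    return K[0,0]*t*np.cos(a)+K[0,2],K[0,0]*t*np.sin(a)+K[1,2]
E
python3 - <<'E'
from h import *
for n,boxes in (("top",[(330,180,90,75),(225,160,85,85)]),("scene",[(250,145,80,70),(300,210,95,90)])):
    z=np.load(n+"0.npz");C=cloud(n,z["d"])
    ims=[]
    for x,y,w,h in boxes:
        ims.append(cv2.resize(z["im"][y:y+h,x:x+w,::-1],(400,400*h//w),interpolation=cv2.INTER_CUBIC))
    H=max(i.shape[0] for i in ims)
    cv2.imwrite(f"pics/{n}_crop.png",np.hstack([cv2.copyMakeBorder(i,0,H-i.shape[0],0,0,0) for i in ims]))
    print(n)
C=cloud("top",np.load("top0.npz")["d"])
# slabs
for (cx,cy) in ((375,219),(266,200)):
    m=np.zeros((400,640),bool);m[cy-45:cy+45,cx-45:cx+45]=1
    z=C[...,2];
    print(np.histogram(z[m],bins=np.arange(-.01,.15,.005)))
E
```

```text
top
scene
(array([ 353, 3098, 2344,  178,    6,    2,    6,    4,    3,    9,    2,
          4,    6,   70,  773,  993,   84,    1,    0,    0,    0,    3,
          5,   44,   70,    9,    0,    0,    0,    0,    0]), array([-0.01 , -0.005,  0.   ,  0.005,  0.01 ,  0.015,  0.02 ,  0.025,
        0.03 ,  0.035,  0.04 ,  0.045,  0.05 ,  0.055,  0.06 ,  0.065,
        0.07 ,  0.075,  0.08 ,  0.085,  0.09 ,  0.095,  0.1  ,  0.105,
        0.11 ,  0.115,  0.12 ,  0.125,  0.13 ,  0.135,  0.14 ,  0.145]))
(array([ 325, 2624, 2378, 1291,  366,   20,   38,   36,   40,   30,   28,
         38,   64,   91,  107,   89,  278,  201,   18,    5,    1,    0,
          0,    0,    0,    0,    0,    0,    0,    0,    0]), array([-0.01 , -0.005,  0.   ,  0.005,  0.01 ,  0.015,  0.02 ,  0.025,
        0.03 ,  0.035,  0.04 ,  0.045,  0.05 ,  0.055,  0.06 ,  0.065,
        0.07 ,  0.075,  0.08 ,  0.085,  0.09 ,  0.095,  0.1  ,  0.105,
        0.11 ,  0.115,  0.12 ,  0.125,  0.13 ,  0.135,  0.14 ,  0.145]))
```

View pics/top_crop.png

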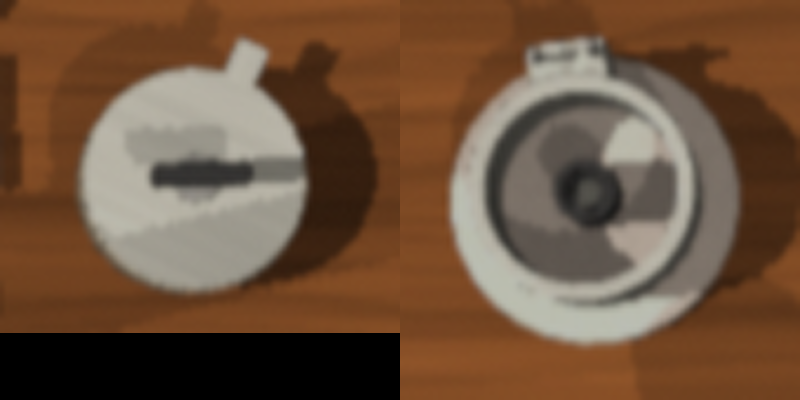

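View pics/scene_crop.png

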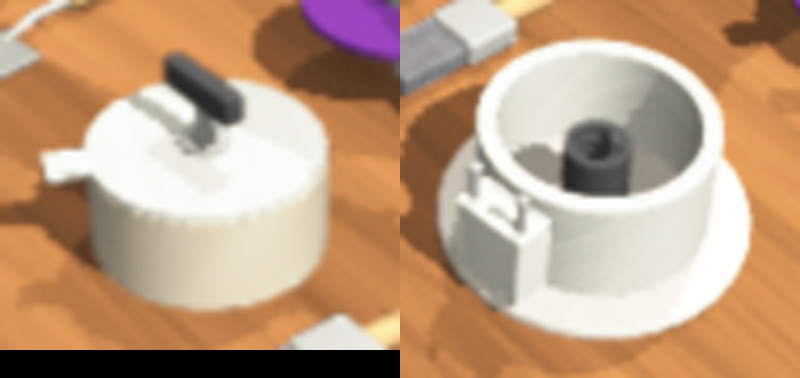

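```bash
python3 - <<'E'
from h import *
z=np.load("top0.npz");im=z["im"]
hsv=cv2.cvtColor(im,cv2.COLOR_RGB2HSV)
# cover disc
m=((hsv[...,1]<70)&(hsv[...,2]>90)).astype(np.uint8)
m2=np.zeros_like(m);m2[185:250,340:410]=m[185:250,340:410]
cs,_=cv2.findContours(m2,0,1);c=max(cs,key=cv2.contourArea)
pts=np.array([onplane("top",u,v,.066) for u,v in c[:,0]])[:,:2]
def circ(p,it=8):
    w=np.ones(len(p),bool)
    for _ in range(it):
        A=np.c_[2*p[w],np.ones(w.sum())];s=np.linalg.lstsq(A,(p[w]**2).sum(1),rcond=None)[0]
        r=np.sqrt(s[2]+s[0]**2+s[1]**2);e=np.hypot(*(p-s[:2]).T)-r;w=abs(e)<.003
    return s[:2],r,w.sum(),len(p)
ce,r,*k=circ(pts);print("cover",ce,r,k)
far=pts[np.hypot(*(pts-ce).T)>.078];f=far.mean(0)-ce;print("ear dir",np.degrees(np.arctan2(f[1],f[0])),np.hypot(*(far-ce).T).max())
# bar
b=((hsv[...,2]<75)).astype(np.uint8);b2=np.zeros_like(b);b2[205:230,355:392]=b[205:230,355:392]
cs,_=cv2.findContours(b2,0,1);c=max(cs,key=cv2.contourArea);print(cv2.boundingRect(c))
P=np.array([onplane("top",u,v,.110)[:2] for v,u in np.argwhere(cv2.drawContours(np.zeros_like(b),[c],0,1,-1))])
u,s,vt=np.linalg.svd(P-P.mean(0));print("bar",P.mean(0),np.degrees(np.arctan2(vt[0,1],vt[0,0])),np.ptp((P-P.mean(0))@vt.T,axis=0))
# cup: rim via scene & top depth slab
for n,bx in(("top",(220,150,90,95)),("scene",(300,205,90,90))):
    q=np.load(n+"0.npz");C=cloud(n,q["d"]);x,y,w,h=bx
    S=C[y:y+h,x:x+w].reshape(-1,3)
    a=S[(abs(S[:,2]-.075)<.006)][:,:2];c0=np.median(a,0)
    a=a[np.hypot(*(a-c0).T)<.12]
    for _ in range(10):
        ce,r,*k=circ(a,1); 
        break
    print(n,ce,r,k)
    bo=S[(abs(S[:,2]-.058)<.012)&(np.hypot(*(S[:,:2]-ce).T)<.03)]; print("boss",bo.mean(0),len(bo))
    pi=S[(S[:,2]>.079)][:,:3]; print(len(pi),pi.mean(0), pi[:,2].max())
    # cover
    x,y,w,h=((330,180,90,75) if n=="top" else (250,145,80,70))
    S=C[y:y+h,x:x+w].reshape(-1,3); a=S[abs(S[:,2]-.066)<.006]; hh=S[S[:,2]>.09]; print("cover pts",a.mean(0),"bar",hh.mean(0),(hh.max(0)+hh.min(0))/2,np.ptp(hh,axis=0))
E
```

```text
cover [ 0.48899056 -0.13940139] 0.06790128591552763 [np.int64(137), 156]
ear dir -25.01795352042096 0.09136170306364064
(365, 216, 22, 6)
bar [ 0.48928299 -0.14149874] -88.05940377059227 [0.05531969 0.01335054]
top [0.54759288 0.15967983] 0.06141429065571166 [np.int64(305), 513]
boss [0.54707809 0.159838   0.05575927] 129
68 [0.49315009 0.0868201  0.70607223] 1.3680484418831835
cover pts [ 0.49247828 -0.14064944  0.06554617] bar [ 0.47583406 -0.11551036  0.33187137] [ 0.45280553 -0.08534992  0.73201376] [0.08866526 0.16711653 1.27206936]
scene [0.54929125 0.16017758] 0.061660284449591055 [np.int64(419), 706]
boss [0.54820853 0.16070654 0.05490863] 195
57 [0.82005866 0.39891031 0.4007848 ] 0.6850987610852657
cover pts [ 0.49961072 -0.13425316  0.06595317] bar [ 0.55872785 -0.04054316  0.18123234] [0.73860209 0.21671075 0.38764223] [0.51199193 0.77481173 0.59491307]
```

```bash
python3 - <<'E'
from h import *
s=get_state();M=R.from_rotvec(s["tool_rot"]).as_matrix();print(M.round(3))
print("psi",np.degrees(np.arctan2(M[1,1],M[0,1])),"az",np.degrees(np.arctan2(-.618,.2)))
for u,v in((253.1,171.7),(267.1,169.6)): print(onplane("top",u,v,.088))
print(onplane("top",260.1,170.6,.088)[:2]-[.548,.16], np.degrees(np.arctan2(*(onplane("top",260.1,170.6,.088)[:2]-[.548,.16])[::-1])))
E
```

```text
[[-0.001  0.951  0.308]
 [ 0.001  0.308 -0.951]
 [-1.    -0.    -0.001]]
psi 17.924621027974545 az -72.06714350015274
[0.62021885 0.18537466 0.088     ]
[0.62574109 0.14740693 0.088     ]
[0.07511704 0.00639173] 4.863600684308358
```

Emit:
jog_arm(
  targets=[
    [0,0,0,0,4.2,-3.65,8.7],
    [0,0,0,0,4.2,-3.65,8.7],
    [0,0,0,0,4.2,-3.65,8.7],
    [0,0,0,0,4.2,-3.65,8.7],
    [0,0,0,0,4.2,-3.65,8.7],
    [0,0,0,0,4.2,-3.65,8.7],
    [0,0,0,0,4.2,-3.65,8.7],
    [0,0,0,0,4.2,-3.65,8.7],
    [0,0,0,0,4.2,-3.65,8.7],
    [0,0,0,0,4.2,-3.65,8.7],
  ],
)

```text
time: 1.4
position: [0.4878, -0.1404, 0.2415]
tool_rot: [0.976, 1.341, -0.976]
ft_force: [0.9, -1.1, 0.6]
grip_width: 1.0
```

Emit:
jog_arm(
  targets=[
    [-10.5,0,0,0,0,0,8.7],
    [-10.5,0,0,0,0,0,8.7],
    [-10.5,0,0,0,0,0,8.7],
    [-10.5,0,0,0,0,0,8.7],
    [-10.5,0,0,0,0,0,8.7],
    [-10.5,0,0,0,0,0,8.7],
    [-10.5,0,0,0,0,0,8.7],
    [0,0,0,0,0,0,8.7],
  ],
)

```text
time: 2.4
position: [0.4871, -0.1419, 0.2413]
tool_rot: [-0.018, 1.571, 0.018]
ft_force: [0.9, 0.9, 0.7]
grip_width: 1.003
```

```bash
cat >> h.py <<'E'
def look(name,tag):
    s=get_state();im,d=get_image(name);cv2.imwrite(f"pics/{tag}.png",im[:,:,::-1]);np.savez(tag+".npz",im=im,d=d,pos=s["position"],rot=s["tool_rot"]);
    st();return im,d,s
def st():
    s=get_state();M=R.from_rotvec(s["tool_rot"]).as_matrix()
    print("t",s["time"],"pos",s["position"].round(4),"psi",np.degrees(np.arctan2(M[1,1],M[0,1])).round(2),"xdir",M[:,0].round(4),"F",np.round(s["ft_force"],2),"T",np.round(s["torque"],3),"w",round(s["grip_width"]*87,2),"q",np.round(s["joint_positions"],2))
E
python3 -c "
from h import *
look('wrist','w1')"
```

```text
t 2.45 pos [ 0.4871 -0.1419  0.2413] psi 91.22 xdir [-3.e-04  0.e+00 -1.e+00] F [-0.15  0.08 -0.14] T [-0.054 -0.114  0.037] w 87.19 q [ 0.77  0.04 -0.55  1.78  0.02  1.32  0.24]
```

View pics/w1.png

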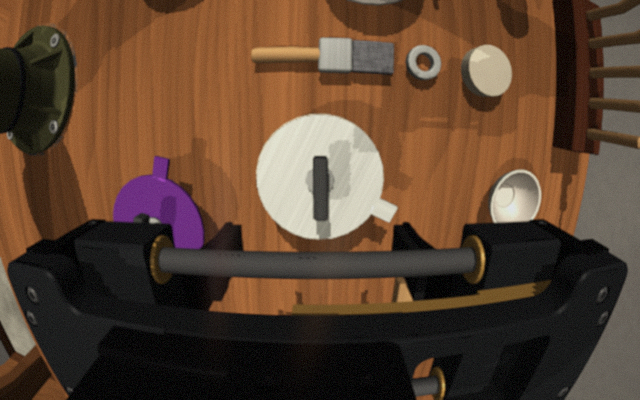

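```bash
cat >> h.py <<'E'
def wplane(u,v,z,pos,rot):
    o,d=wray(u,v,pos,rot);return o+d*(z-o[2])/d[2]
def circ(p,it=8,tol=.003):
    w=np.ones(len(p),bool)
    for _ in range(it):
        A=np.c_[2*p[w],np.ones(w.sum())];s=np.linalg.lstsq(A,(p[w]**2).sum(1),rcond=None)[0]
        r=np.sqrt(s[2]+s[0]**2+s[1]**2);e=np.hypot(*(p-s[:2]).T)-r;w=abs(e)<tol
    return s[:2],r,w.sum(),len(p)
E
python3 - <<'E'
from h import *
q=np.load("w1.npz");im=q["im"];pos,rot=q["pos"],q["rot"]
hsv=cv2.cvtColor(im,cv2.COLOR_RGB2HSV)
m=((hsv[...,1]<60)&(hsv[...,2]>100)).astype(np.uint8);m2=np.zeros_like(m);m2[105:250,245:405]=m[105:250,245:405]
c=max(cv2.findContours(m2,0,1)[0],key=cv2.contourArea)
p=np.array([wplane(u,v,.066,pos,rot)[:2] for u,v in c[:,0]]);ce,r,*k=circ(p);print("disc",ce,r,k)
far=p[np.hypot(*(p-ce).T)>.076];f=far.mean(0)-ce;print("ear",np.degrees(np.arctan2(f[1],f[0])))
b=(hsv[...,2]<60).astype(np.uint8);b2=np.zeros_like(b);b2[140:228,300:345]=b[140:228,300:345]
c=max(cv2.findContours(b2,0,1)[0],key=cv2.contourArea);print(cv2.minAreaRect(c))
p=np.array([wplane(u,v,.112,pos,rot)[:2] for v,u in np.argwhere(cv2.drawContours(np.zeros_like(b),[c],0,1,-1))])
u,s,vt=np.linalg.svd(p-p.mean(0));print("bar",p.mean(0),np.degrees(np.arctan2(vt[0,1],vt[0,0])),np.ptp((p-p.mean(0))@vt.T,axis=0))
E
```

```text
disc [ 0.4888391  -0.13999344] 0.067604972787616 [np.int64(344), 390]
ear -24.47324891028121
((325.5, 184.5), (3.0, 47.0), -0.0)
bar [ 0.49417479 -0.13356598] -87.86623351490633 [0.04388642 0.00281575]
```

Emit:
jog_arm(
  targets=[
    [-0.8,0,0,5,0.2,0.18,5],
    [0,0,0,5,0,0,4],
    [0,0,0,2.6,0,0,4],
    [0,0,0,1.3,0,0,4],
    [0,0,0,0,0,0,4],
  ],
)

```text
time: 3.08
position: [0.4889, -0.1398, 0.1023]
tool_rot: [-0.029, 1.571, 0.03]
ft_force: [-0.3, 0.2, 0.4]
grip_width: 0.523
```

```bash
python3 -c "
from h import *
look('wrist','w2')"
```

```text
t 3.125 pos [ 0.4896 -0.14    0.1032] psi 92.16 xdir [ 8.e-04 -2.e-04 -1.e+00] F [-0.08 -0.24  0.5 ] T [-0.048 -0.098  0.05 ] w 43.48 q [ 0.74  0.18 -0.56  1.94  0.11  1.05  0.18]
```

View pics/w2.png

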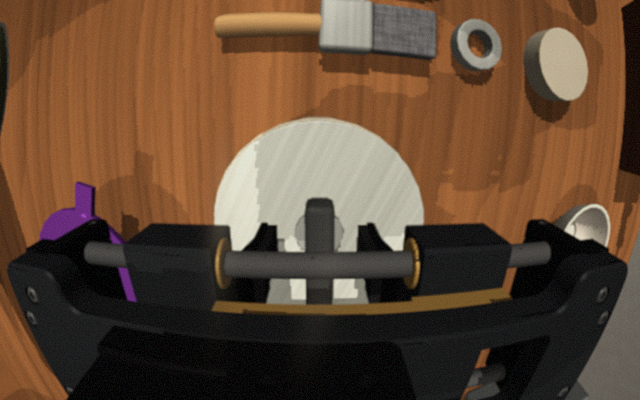

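Emit:
jog_arm(
  targets=[
    [0,0,0,0,0,0,1.2],
    [0,0,0,0,0,0,1.0],
    [0,0,0,0,0,0,1.0],
    [0,0,0,0,0,0,1.0],
    [0,0,0,0,0,0,1.0],
  ],
  squeeze=40,
)

```text
time: 3.75
position: [0.4898, -0.14, 0.103]
tool_rot: [-0.031, 1.569, 0.03]
ft_force: [2.1, 0.0, 0.4]
grip_width: 0.157
```

```bash
python3 -c "
from h import *
st()"
```

```text
t 3.75 pos [ 0.4898 -0.14    0.103 ] psi 92.23 xdir [ 1.6e-03 -4.0e-04 -1.0e+00] F [2.09 0.01 0.4 ] T [-0.063 -0.501  0.023] w 13.63 q [ 0.74  0.18 -0.56  1.94  0.11  1.05  0.18]
```

Emit:
jog_arm(
  targets=[
    [9,0,0,0,0,0,1],
    [9,0,0,0,0,0,1],
    [9,0,0,0,0,0,1],
    [9,0,0,0,0,0,1],
    [9,0,0,0,0,0,1],
    [9,0,0,0,0,0,1],
    [9,0,0,0,0,0,1],
    [9,0,0,0,0,0,1],
    [0,0,0,0,0,0,1],
  ],
)

```text
time: 4.88
position: [0.4903, -0.1404, 0.103]
tool_rot: [0.944, 1.353, -0.943]
ft_force: [4.1, -1.8, -0.9]
grip_width: 0.157
```

```bash
python3 -c "
from h import *
look('wrist','w3')"
```

```text
t 4.925 pos [ 0.4902 -0.1404  0.103 ] psi 20.39 xdir [ 0.0025 -0.001  -1.    ] F [ 5.03 -1.37 -0.55] T [-0.4   -0.97   0.003] w 13.89 q [ 0.63  0.17 -0.44  1.95  0.08  1.04 -1.05]
```

View pics/w3.png

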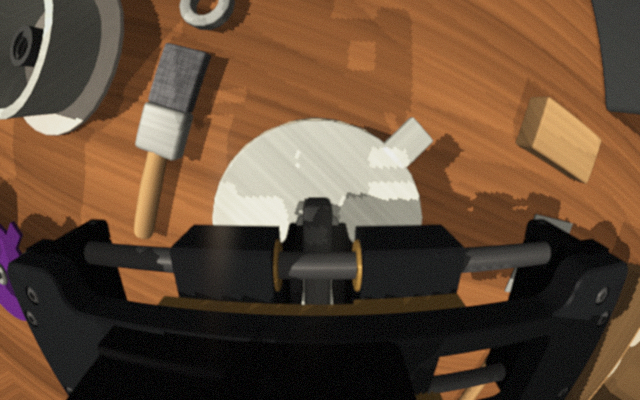

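Emit:
jog_arm(
  targets=[
    [0,0,0,-1.2,0,0,1],
    [0,0,0,-1.2,0,0,1],
    [0,0,0,-0.8,0,0,1],
    [0,0,0,-0.6,0,0,1],
    [0,0,0,-0.6,0,0,1],
    [0,0,0,-1,0,0,1],
    [0,0,0,-2,0,0,1],
    [0,0,0,-2.5,0,0,1],
    [0,0,0,-2.5,0,0,1],
    [0,0,0,0,0,0,1],
  ],
)

```text
time: 6.18
position: [0.4905, -0.1401, 0.2286]
tool_rot: [0.946, 1.351, -0.944]
ft_force: [-0.5, 0.2, -7.8]
grip_width: 0.151
```

```bash
python3 -c "
from h import *
look('wrist','w4')"
```

```text
t 6.225 pos [ 0.4894 -0.1399  0.2269] psi 20.23 xdir [ 1.3e-03 -6.0e-04 -1.0e+00] F [ 0.09  1.14 -7.84] T [-0.056  0.093  0.015] w 13.45 q [ 0.65  0.05 -0.44  1.8   0.02  1.29 -1.01]
```

View pics/w4.png

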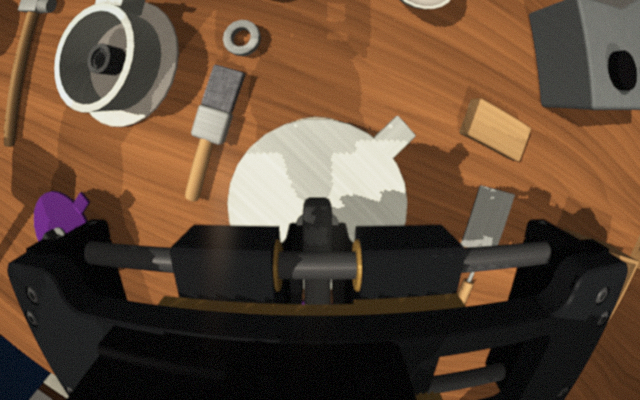

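Emit:
jog_arm(
  targets=[
    [0,0,0,0,0.7,-1.1,1],
    [0,0,0,0,1.8,-3,1],
    [0,0,0,0,2.5,-4,1],
    [0,0,0,0,2.9,-5,1],
    [0,0,0,0,2.9,-5,1],
    [0,0,0,0,2.5,-4,1],
    [0,0,0,0,1.8,-3,1],
    [0,0,0,0,0.8,-1,1],
  ],
)

```text
time: 7.22
position: [0.5464, 0.1645, 0.2252]
tool_rot: [0.942, 1.361, -0.941]
ft_force: [0.6, -0.5, -8.2]
grip_width: 0.159
```

Emit:
jog_arm(
  targets=[
    [-4,0,0,0,0,0,1],
    [-8,0,0,0,0,0,1],
    [-8,0,0,0,0,0,1],
    [-6,0,0,0,0,0,1],
    [-4,0,0,0,0,0,1],
    [0,0,0,0,0,0,1],
    [0,0,0,0,0,0,1],
  ],
)

```text
time: 8.1
position: [0.5478, 0.1596, 0.226]
tool_rot: [0.544, 1.502, -0.545]
ft_force: [-0.3, 0.6, -7.3]
grip_width: 0.157
```

```bash
python3 -c "
from h import *
look('wrist','w5');look('scene','s5')"
```

```text
t 8.15 pos [0.5478 0.1597 0.2261] psi 50.15 xdir [-7.e-04 -3.e-04 -1.e+00] F [-0.81 -0.24 -7.62] T [ 0.001 -0.06   0.026] w 13.62 q [ 0.32  0.23 -0.75  1.65  0.16  1.32 -1.15]
t 8.2 pos [0.5479 0.1598 0.2263] psi 50.17 xdir [-4.e-04 -3.e-04 -1.e+00] F [ 0.65 -0.37 -6.98] T [-0.027 -0.066 -0.006] w 13.81 q [ 0.32  0.23 -0.75  1.65  0.16  1.32 -1.15]
```

View pics/w5.png

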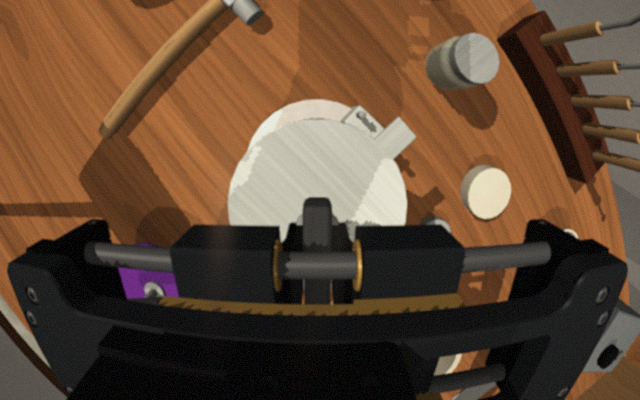

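View pics/s5.png

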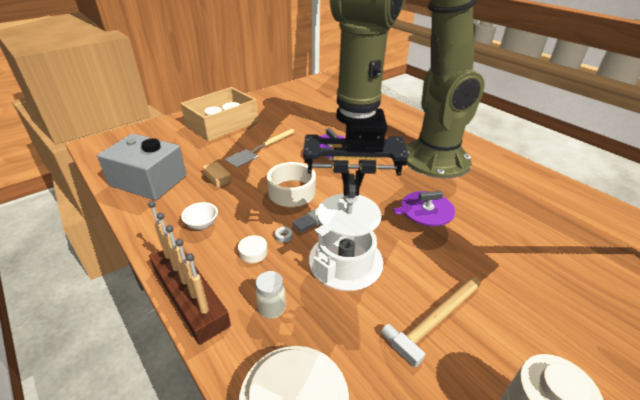

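```bash
python3 - <<'E'
from h import *
q=np.load("w5.npz");im=q["im"]
cv2.imwrite("pics/w5c.png",cv2.resize(im[90:170,320:430,::-1],None,fx=7,fy=7,interpolation=cv2.INTER_CUBIC))
pos,rot=q["pos"],q["rot"];hsv=cv2.cvtColor(im,cv2.COLOR_RGB2HSV)
d=q["d"];
for u,v in((300,160),(380,190),(405,130),(362,117),(350,115)): print((u,v),d[v,u])
E
```

```text
(300, 160) 0.21745656
(380, 190) 0.22186029
(405, 130) 0.21067932
(362, 117) 0.273646
(350, 115) 0.29482698
```

View pics/w5c.png

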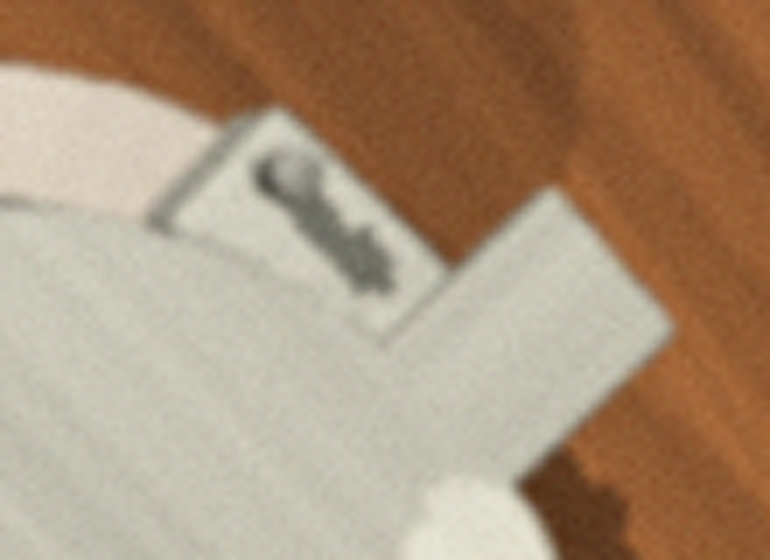

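```bash
python3 - <<'E'
from h import *
q=np.load("w5.npz");pos,rot,im=q["pos"],q["rot"],q["im"]
for zt in (.150,.154,.157):
    P=[wplane(u,v,zt,pos,rot)[:2] for u,v in((399.3,116.4),(416.4,136.4),(375,139.3),(393.6,159.3))]
    tip=(P[0]+P[1])/2;inn=(P[2]+P[3])/2
    a=tip-inn;b=tip-pos[:2];print(zt,"w",np.linalg.norm(P[0]-P[1])," ear dirs",np.degrees(np.arctan2(a[1],a[0])),np.degrees(np.arctan2(b[1],b[0])),"tip r",np.linalg.norm(b))
hsv=cv2.cvtColor(im,cv2.COLOR_RGB2HSV);m=((hsv[...,1]<60)&(hsv[...,2]>100)).astype(np.uint8);m2=np.zeros_like(m);m2[105:250,200:420]=m[105:250,200:420]
# disc right/left/upper edge: use depth
C=np.array([]);d=q["d"];mm=((d>.19)&(d<.235)).astype(np.uint8);mm[222:]=0;mm[:100]=0;mm[:,:215]=0;mm[:,425:]=0
c=max(cv2.findContours(mm,0,1)[0],key=cv2.contourArea);c=c[:,0];c=c[c[:,1]<215]
p=np.array([wplane(u,v,.154,pos,rot)[:2] for u,v in c]);print("disc",circ(p,15,.002))
pin=wplane(361.4,114.3,.088,pos,rot)[:2];print("pin",pin, pin-[.548,.16])
for u,v in((.6202,.1854),(.6257,.1474)): print(wproj((u,v,.088),pos,rot))
E
```

```text
0.15 w 0.019590995794476443  ear dirs 5.362844577477532 3.932856716154165 tip r 0.09003024538684419
0.154 w 0.01923459180127402  ear dirs 5.362844577477507 4.534947716008322 tip r 0.08928270992059797
0.157 w 0.018967288806372207  ear dirs 5.362844577477501 4.993136784878939 tip r 0.08872862358871973
disc (array([0.54645727, 0.15957961]), np.float64(0.06703977589521062), np.int64(262), 395)
pin [0.62239817 0.18793038] [0.07439817 0.02793038]
(np.float64(361.276628925327), np.float64(117.95536568483008))
(np.float64(390.9772507521795), np.float64(146.4403060977423))
```

Emit:
jog_arm(
  targets=[
    [0,0,0,0,-1.5,0,1],
    [0,0,0,0,-3.5,0,1],
    [0,0,0,0,-3.5,0,1],
    [0,0,0,0,-3,0,1],
    [0,0,0,0,-1.5,0,1],
    [0,0,0,0,0,0,1],
    [0,0,0,0,0,0,1],
  ],
)

```text
time: 9.07
position: [0.4651, 0.0607, 0.2268]
tool_rot: [0.543, 1.501, -0.542]
ft_force: [0.3, 0.4, -7.1]
grip_width: 0.156
```

```bash
python3 - <<'E'
from h import *
im,d,s=look('wrist','w6')
cv2.imwrite("pics/w6c.png",cv2.resize(im[0:160,240:440,::-1],None,fx=4,fy=3.75,interpolation=cv2.INTER_CUBIC))
E
```

```text
t 9.125 pos [0.4651 0.0609 0.2267] psi 50.28 xdir [ 7.e-04  4.e-04 -1.e+00] F [ 0.23 -0.37 -7.17] T [-0.041 -0.08   0.004] w 13.68 q [ 0.53 -0.04 -0.69  1.88 -0.03  1.29 -0.85]
```

View pics/w6.png

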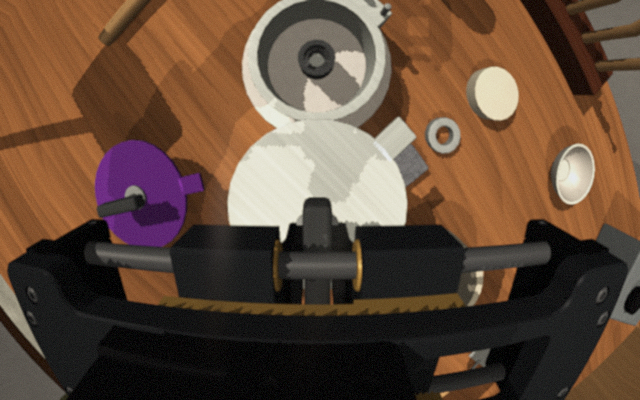

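View pics/w6c.png

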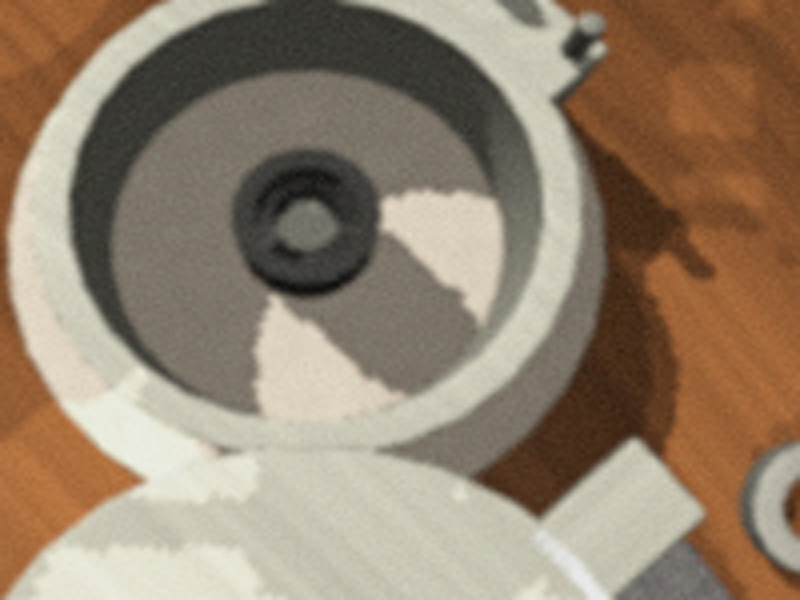

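Emit:
jog_arm(
  targets=[
    [0,0,0,0,2,0,1],
    [0,0,0,0,3.5,0,1],
    [0,0,0,0,2,0,1],
    [0,0,0,0,0,0,1],
    [0,0,0,0,0,0,1],
  ],
)

```text
time: 9.75
position: [0.5126, 0.1177, 0.2261]
tool_rot: [0.542, 1.503, -0.543]
ft_force: [-0.3, -0.9, -7.0]
grip_width: 0.155
```

```bash
python3 - <<'E'
from h import *
im,d,s=look('wrist','w7')
cv2.imwrite("pics/w7c.png",cv2.resize(im[40:140,340:440,::-1],None,fx=6,fy=6,interpolation=cv2.INTER_CUBIC))
q=np.load("w6.npz");pos,rot,im=q["pos"],q["rot"],q["im"]
# mouth inner edge: along radial rays from guess, transitions bright->dark at rim height
g=cv2.GaussianBlur(cv2.cvtColor(im,cv2.COLOR_RGB2GRAY),(3,3),0).astype(float)
c0=np.array([.548,.16])
for it in range(2):
  inn=[];out=[]
  for a in np.radians(np.arange(0,360,4)):
    rr=np.arange(.048,.072,.0005)
    uv=np.array([wproj((*(c0+r*np.array([np.cos(a),np.sin(a)])),.075),pos,rot) for r in rr],np.float32)
    if uv[:,1].min()<2 or uv[:,1].max()>118: continue
    pr=cv2.remap(g.astype(np.float32),uv[:,0].copy(),uv[:,1].copy(),1)[:,0];gr=np.gradient(pr)
    k=np.argmax(gr[2:30])+2
    if gr[k]>4: inn.append(c0+rr[k]*np.array([np.cos(a),np.sin(a)]))
  p=np.array(inn);res=circ(p,15,.002);print(res);c0=res[0]
# boss top circle
b=wplane(316.3,58,.058,pos,rot);print(b)
E
```

```text
t 9.8 pos [0.5125 0.1172 0.2262] psi 50.21 xdir [-1.1e-03 -5.0e-04 -1.0e+00] F [ 0.9  -0.19 -7.79] T [-0.05  -0.004  0.012] w 13.66 q [ 0.44  0.12 -0.76  1.76  0.08  1.3  -1.04]Traceback (most recent call last):
  File "<stdin>", line 12, in <module>
  File "h.py", line 24, in wproj
    c=camera_info("wrist");K=c["intrinsics"];M=c["mount"]
ValueError: time passes only in moves, steps and waits
```

View pics/w7c.png

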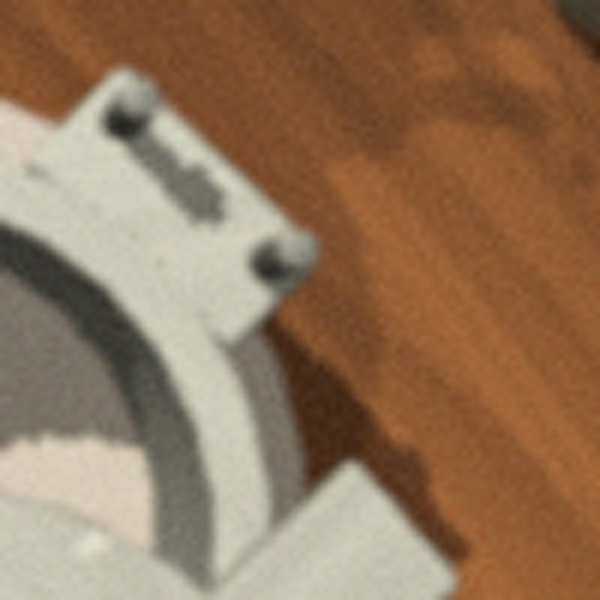

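```bash
python3 - <<'E'
s=open("h.py").read()
s=s.replace("from bench import *","from bench import *\nfrom bench import camera_info as _ci\n_cc={}\ndef camera_info(n):\n    if n not in _cc:_cc[n]=_ci(n)\n    return _cc[n]",1)
open("h.py","w").write(s)
E
python3 - <<'E'
from h import *
q=np.load("w6.npz");pos,rot,im=q["pos"],q["rot"],q["im"]
g=cv2.GaussianBlur(cv2.cvtColor(im,cv2.COLOR_RGB2GRAY),(3,3),0).astype(np.float32)
c0=np.array([.548,.16])
for it in range(2):
  inn=[]
  for a in np.radians(np.arange(0,360,4)):
    rr=np.arange(.048,.072,.0005)
    uv=np.array([wproj((*(c0+r*np.array([np.cos(a),np.sin(a)])),.075),pos,rot) for r in rr],np.float32)
    if uv[:,1].min()<2 or uv[:,1].max()>118: continue
    pr=cv2.remap(g,uv[:,:1].copy(),uv[:,1:].copy(),1)[:,0];gr=np.gradient(pr)
    k=np.argmax(gr[2:30])+2
    if gr[k]>4: inn.append(c0+rr[k]*np.array([np.cos(a),np.sin(a)]))
  p=np.array(inn);res=circ(p,15,.002);print(res);c0=res[0]
print("boss",wplane(316.3,58,.058,pos,rot))
for u in (.058,.075):print(wproj((*c0,u),pos,rot))
q=np.load("w7.npz");pos,rot=q["pos"],q["rot"]
a,b=[wplane(u,v,.088,pos,rot)[:2] for u,v in((363.3,56.3),(390,81.7))]
print(a,b,np.linalg.norm(a-b),"phi line",np.degrees(np.arctan2(*(a-b)[::-1]))-90)
m=(a+b)/2-c0;print("mid",np.linalg.norm(m),np.degrees(np.arctan2(m[1],m[0])))
E
```

```text
(array([0.54546091, 0.16025589]), np.float64(0.056209774910786506), np.int64(56), 56)
(array([0.54548435, 0.1603891 ]), np.float64(0.05628167693102954), np.int64(55), 55)
boss [0.5447762 0.1591585 0.058    ]
(np.float64(316.05714834570097), np.float64(56.659205783148394))
(np.float64(315.99087591019673), np.float64(53.506469018202694))
[0.6226383  0.18660935] [0.62722387 0.15339155] 0.03353282082151337 phi line 7.859751880781701
mid 0.080025998229682 6.898037136369156
```

```bash
python3 - <<'E'
from h import *
for n in("top","scene"):
  g=cv2.GaussianBlur(cv2.cvtColor(np.load(n+"0.npz")["im"],cv2.COLOR_RGB2GRAY),(3,3),0).astype(np.float32)
  c0=np.array([.547,.16])
  for it in range(3):
    inn=[]
    for a in np.radians(np.arange(0,360,4)):
      rr=np.arange(.046,.066,.0005)
      uv=np.array([proj(n,(*(c0+r*np.array([np.cos(a),np.sin(a)])),.075)) for r in rr],np.float32)
      pr=cv2.remap(g,uv[:,:1].copy(),uv[:,1:].copy(),1)[:,0];gr=np.gradient(pr)
      k=np.argmax(gr[2:-2])+2
      if gr[k]>2: inn.append(c0+rr[k]*np.array([np.cos(a),np.sin(a)]))
    res=circ(np.array(inn),15,.003);c0=res[0]
  print(n,res)
# scene disc of cover initial: outer edge fit
g=None
E
```

```text
top (array([0.54612222, 0.15987323]), np.float64(0.055846769324115024), np.int64(78), 81)
scene (array([0.54562307, 0.15999   ]), np.float64(0.05514774807178866), np.int64(74), 74)
```

Emit:
jog_arm(
  targets=[
    [0,0,0,0,1.5,-0.1,1],
    [0,0,0,0,2.5,0,1],
    [0,0,0,0,1.45,0,1],
    [-2.1,0,0,0,0,0,1],
    [0,0,0,1.5,0,0,1],
    [0,0,0,1,0,0,1],
    [0,0,0,0,0,0,1],
    [0,0,0,0,0,0,1],
  ],
)

```text
time: 10.8
position: [0.547, 0.16, 0.2016]
tool_rot: [0.515, 1.508, -0.515]
ft_force: [0.4, -0.5, -8.2]
grip_width: 0.155
```

```bash
python3 - <<'E'
from h import *
im,d,s=look('wrist','w8')
cv2.imwrite("pics/w8c.png",cv2.resize(im[80:180,330:430,::-1],None,fx=6,fy=6,interpolation=cv2.INTER_CUBIC))
E
```

```text
t 10.85 pos [0.5472 0.1601 0.2019] psi 52.31 xdir [ 8.e-04 -1.e-04 -1.e+00] F [ 0.45  0.02 -7.36] T [-0.042 -0.119  0.023] w 13.51 q [ 0.34  0.25 -0.78  1.69  0.19  1.28 -1.13]
```

View pics/w8c.png

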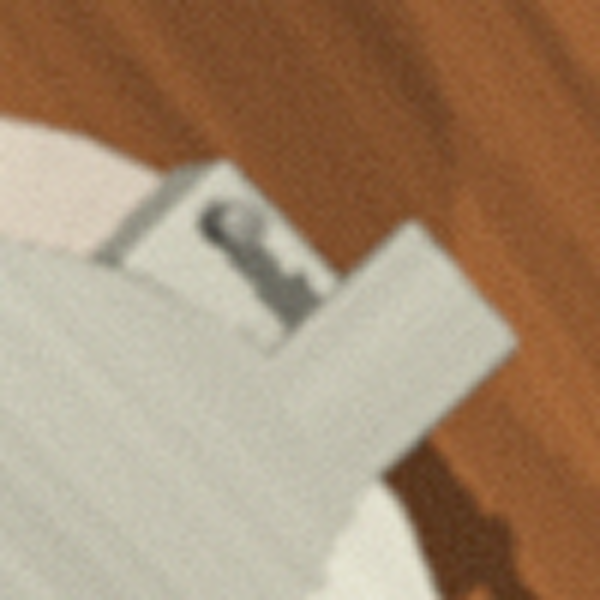

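```bash
python3 - <<'E'
from h import *
q=np.load("w8.npz");pos,rot=q["pos"],q["rot"]
f=lambda x,y,z:wplane(330+x/6-.4,80+y/6-.4,z,pos,rot)[:2]
P=[f(x,y,.130) for x,y in((275,355),(415,222),(380,470),(517,345))]
for a,b in((P[0],P[1]),(P[2],P[3])): print(np.degrees(np.arctan2(*(b-a)[::-1])))
tip=(P[1]+P[3])/2;print("w",np.linalg.norm(P[1]-P[3]))
for c in(pos[:2],pos[:2]+[-.0013,0]): print(np.degrees(np.arctan2(*(tip-c)[::-1])),np.linalg.norm(tip-c))
print("pin",f(240,222,.088))
# pin relative to ear axis, in-plane
u=np.array([np.cos(np.radians(7.2)),np.sin(np.radians(7.2))]);n=np.array([-u[1],u[0]])
print("lateral of pin vs tip", (f(240,222,.088)-tip)@n)
E
```

```text
6.881546425263137
5.605310533676337
w 0.01942651847307159
6.805368689050453 0.08880412043803397
6.707403348862689 0.09009509286533844
pin [0.62247861 0.1877559 ]
lateral of pin vs tip 0.018710996135265282
```

Emit:
jog_arm(
  targets=[
    [-1,0,0,1,0,-0.05,1],
    [0,0,0,1,0,0,1],
    [0,0,0,1,0,0,1],
    [0,0,0,0.3,0,0,1],
    [0,0,0,0,0,0,1],
  ],
)

```text
time: 11.48
position: [0.5464, 0.1605, 0.1682]
tool_rot: [0.501, 1.513, -0.501]
ft_force: [-0.0, 0.6, -7.3]
grip_width: 0.155
```

```bash
python3 - <<'E'
from h import *
im,d,s=look('wrist','w9')
im2,_,_=look('scene','s9')
a=cv2.resize(im[100:200,330:430,::-1],None,fx=4,fy=4,interpolation=cv2.INTER_CUBIC)
b=cv2.resize(im2[190:290,290:390,::-1],None,fx=4,fy=4,interpolation=cv2.INTER_CUBIC)
cv2.imwrite("pics/w9c.png",np.hstack([a,b]))
E
```

```text
t 11.525 pos [0.5467 0.1606 0.1686] psi 53.33 xdir [ 1.e-04  1.e-04 -1.e+00] F [ 0.21 -0.71 -7.15] T [-0.055 -0.061  0.005] w 13.7 q [ 0.33  0.28 -0.77  1.73  0.21  1.22 -1.13]
t 11.575 pos [0.5468 0.1607 0.1688] psi 53.32 xdir [ 6.e-04  2.e-04 -1.e+00] F [ 0.1   0.26 -7.76] T [ 0.001 -0.074 -0.008] w 13.41 q [ 0.33  0.28 -0.78  1.73  0.21  1.22 -1.13]
```

View pics/w9c.png

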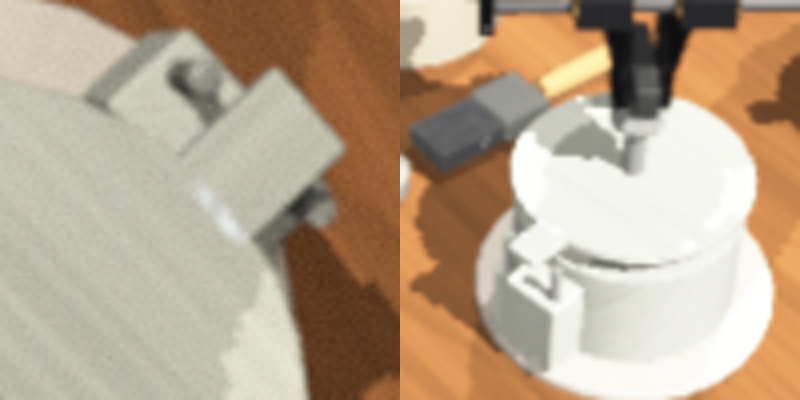

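```bash
python3 - <<'E'
from h import *
q=np.load("w9.npz");pos,rot=q["pos"],q["rot"]
f=lambda x,y,z:wplane(330+x/4-.4,100+y/4-.4,z,pos,rot)[:2]
P=[f(x,y,.097) for x,y in((185,158),(275,70),(250,240),(344,149))]
for a,b in((P[0],P[1]),(P[2],P[3])): print(np.degrees(np.arctan2(*(b-a)[::-1])))
tip=(P[1]+P[3])/2;print("w",np.linalg.norm(P[1]-P[3]),np.degrees(np.arctan2(*(tip-pos[:2])[::-1])))
u=np.array([np.cos(np.radians(7.2)),np.sin(np.radians(7.2))]);n=np.array([-u[1],u[0]])
for p in((207,75),(320,207)): x=f(*p,.088);print(x,(x-tip)@n)
E
```

```text
8.736123258297798
8.372668541598882
w 0.01909674566924653 7.987117625345907
[0.62338184 0.1872654 ] 0.01570493998252718
[0.62726301 0.15467324] -0.01711665740733919
```

Emit:
jog_arm(
  targets=[
    [0.4,0,0,0.4,0,0,1],
    [0,0,0,0.4,0,0,1],
    [0,0,0,0.4,0,0,1],
    [0,0,0,0.3,0,0,1],
    [0,0,0,0.3,0,0,1],
    [0,0,0,0,0,0,1],
  ],
)

```text
time: 12.32
position: [0.5463, 0.1605, 0.1506]
tool_rot: [0.506, 1.511, -0.507]
ft_force: [-2.3, -0.8, -3.7]
grip_width: 0.161
```

```bash
python3 - <<'E'
from h import *
im,d,s=look('wrist','w10')
im2,_,_=look('scene','s10')
a=cv2.resize(im[100:200,330:430,::-1],None,fx=4,fy=4,interpolation=cv2.INTER_CUBIC)
b=cv2.resize(im2[190:290,290:390,::-1],None,fx=4,fy=4,interpolation=cv2.INTER_CUBIC)
cv2.imwrite("pics/w10c.png",np.hstack([a,b]))
E
```

```text
t 12.375 pos [0.5463 0.1604 0.1507] psi 52.92 xdir [-5.e-04 -4.e-04 -1.e+00] F [-3.34 -1.66 -3.04] T [-0.242  0.506 -0.028] w 13.37 q [ 0.33  0.3  -0.77  1.75  0.22  1.18 -1.15]
t 12.425 pos [0.5463 0.1605 0.1507] psi 52.93 xdir [-4.e-04 -4.e-04 -1.e+00] F [-2.32 -1.51 -2.97] T [-0.263  0.558 -0.029] w 13.78 q [ 0.33  0.3  -0.77  1.75  0.22  1.18 -1.15]
```

View pics/w10c.png

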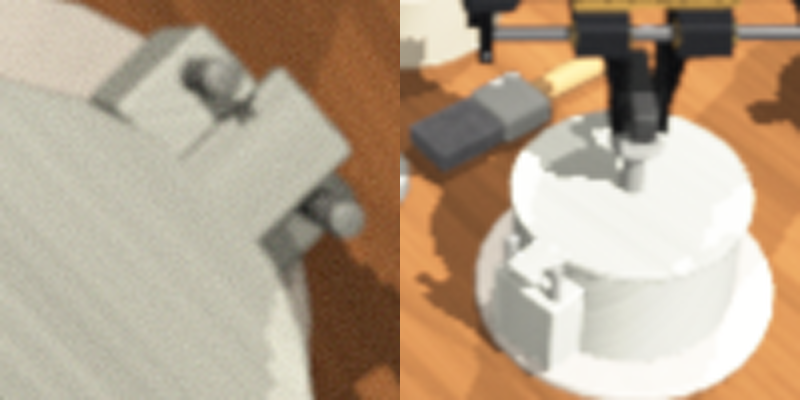

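Emit:
jog_arm(
  targets=[
    [0,0,0,0.3,-0.08,-0.04,1],
    [0,0,0,0.3,0,0,1],
    [0,0,0,0.1,0,0,1],
    [0,0,0,0,0,0,1],
  ],
)

```text
time: 12.92
position: [0.5463, 0.1605, 0.1437]
tool_rot: [0.507, 1.51, -0.506]
ft_force: [0.3, 0.7, -3.4]
grip_width: 0.154
```

```bash
python3 -c "
from h import *
st()"
```

```text
t 12.925 pos [0.5463 0.1605 0.1437] psi 52.93 xdir [ 1.3e-03  7.0e-04 -1.0e+00] F [ 0.3   0.74 -3.42] T [ 0.106 -0.301  0.067] w 13.44 q [ 0.33  0.31 -0.77  1.76  0.23  1.17 -1.16]
```

Emit:
jog_arm(
  targets=[
    [0,0,0,0.1,0,0,1],
    [0,0,0,0.1,0,0,1],
    [0,0,0,0,0,0,1],
  ],
)

```text
time: 13.3
position: [0.5463, 0.1605, 0.142]
tool_rot: [0.507, 1.51, -0.506]
ft_force: [2.5, 0.6, -1.7]
grip_width: 0.152
```

```bash
python3 -c "
from h import *
st()"
```

```text
t 13.3 pos [0.5463 0.1605 0.142 ] psi 52.93 xdir [ 1.4e-03  5.0e-04 -1.0e+00] F [ 2.45  0.61 -1.66] T [ 0.256 -0.369 -0.016] w 13.26 q [ 0.33  0.31 -0.77  1.76  0.23  1.17 -1.16]
```

Emit:
jog_arm(
  targets=[
    [0,0,0,0,0,0,2.4],
    [0,0,0,0,0,0,2.4],
    [0,0,0,0,0,0,2.4],
  ],
)

```text
time: 13.68
position: [0.5456, 0.16, 0.1415]
tool_rot: [0.506, 1.511, -0.507]
ft_force: [-0.1, 0.2, 0.7]
grip_width: 0.271
```

```bash
python3 - <<'E'
from h import *
im,d,s=look('wrist','w11')
im2,d2,_=look('scene','s11')
a=cv2.resize(im[100:300,220:430,::-1],None,fx=2,fy=2,interpolation=cv2.INTER_CUBIC)
b=cv2.resize(im2[190:290,290:390,::-1],None,fx=4,fy=4,interpolation=cv2.INTER_CUBIC)
cv2.imwrite("pics/w11c.png",np.hstack([a,b]))
C=cloud("scene",d2);S=C.reshape(-1,3);r=np.hypot(*(S[:,:2]-[.546,.16]).T)
k=S[(r<.064)&(r>.03)&(abs(S[:,2]-.081)<.012)];A=np.c_[k[:,:2]-[.546,.16],np.ones(len(k))];print(len(k),np.linalg.lstsq(A,k[:,2],rcond=None)[0])
E
```

```text
t 13.725 pos [0.5456 0.16   0.1415] psi 52.92 xdir [-2.e-04 -3.e-04 -1.e+00] F [0.05 1.01 0.09] T [-0.02  -0.055 -0.051] w 23.69 q [ 0.33  0.31 -0.77  1.76  0.23  1.17 -1.16]
t 13.775 pos [0.5456 0.16   0.1415] psi 52.92 xdir [-2.e-04 -3.e-04 -1.e+00] F [ 0.36 -0.2   0.12] T [-0.038 -0.042  0.005] w 23.84 q [ 0.33  0.31 -0.77  1.76  0.23  1.17 -1.16]
1222 [-0.00227787 -0.00186039  0.08098334]
```

View pics/w11c.png

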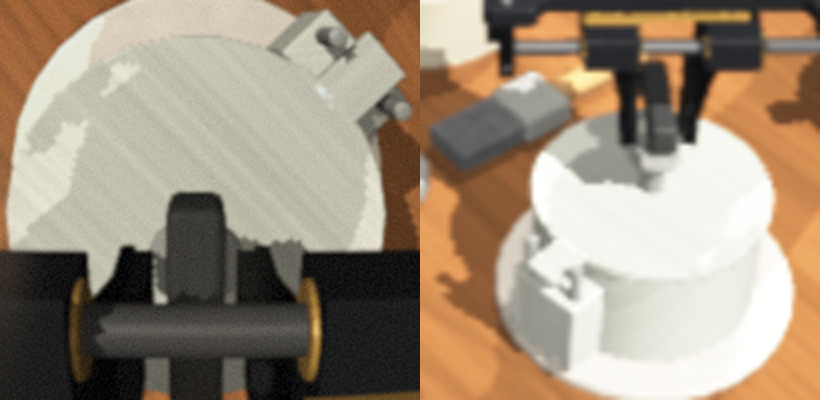

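Emit:
jog_arm(
  targets=[
    [0,0,0,-0.1,0,0,1.7],
    [0,0,0,0,0,0,1.7],
    [-6,0,0,0,0,0,1.7],
    [-8,0,0,0,0,0,1.7],
    [-8,0,0,0,0,0,1.7],
    [-8,0,0,-0.1,0,0,1.7],
    [-8,0,0,0,0,0,1.7],
    [-8,0,0,0,0,0,1.7],
    [-8,0,0,0,0,0,1.7],
    [-8,0,0,-0.1,0,0,1.7],
  ],
  squeeze=10,
)

```text
time: 15.02
position: [0.5461, 0.1598, 0.1448]
tool_rot: [-0.345, 1.543, 0.344]
ft_force: [0.2, 0.8, 0.2]
grip_width: 0.195
```

Emit:
jog_arm(
  targets=[
    [-8,0,0,0,0,0,1.7],
    [-8,0,0,0,0,0,1.7],
    [-8,0,0,0,0,0,1.7],
    [-8,0,0,0,0,0,1.7],
    [-8,0,0,0,0,0,1.7],
    [-8,0,0,0,0,0,1.7],
    [0,0,0,0,0,0,1.7],
  ],
)

```text
time: 15.9
position: [0.5463, 0.16, 0.1453]
tool_rot: [-0.988, 1.335, 0.987]
ft_force: [0.1, -0.8, 1.5]
grip_width: 0.195
```

```bash
python3 - <<'E'
from h import *
im,d,s=look('wrist','w12')
im2,d2,_=look('scene','s12')
a=cv2.resize(im[100:300,220:430,::-1],None,fx=2,fy=2,interpolation=cv2.INTER_CUBIC)
b=cv2.resize(im2[190:290,290:390,::-1],None,fx=4,fy=4,interpolation=cv2.INTER_CUBIC)
cv2.imwrite("pics/w12c.png",np.hstack([a,b]))
for n in("w11","w12"):
    d=np.load(n+".npz")["d"]; print(n,d[205:225:5,314:323:4])
E
```

```text
t 15.95 pos [0.5462 0.16   0.145 ] psi 162.88 xdir [ 9.e-04  0.e+00 -1.e+00] F [ 0.23 -0.3   1.59] T [ 0.069 -0.204 -0.024] w 17.26 q [ 0.58  0.43 -1.11  1.75  0.41  1.22  0.63]
t 16.0 pos [0.5462 0.16   0.1448] psi 162.88 xdir [ 8.e-04  1.e-04 -1.e+00] F [0.65 0.83 1.91] T [ 0.082 -0.227  0.004] w 17.05 q [ 0.58  0.43 -1.11  1.75  0.41  1.22  0.63]
w11 [[0.14231856 0.14188503 0.14205895]
 [0.1408339  0.1406899  0.1410758 ]
 [0.14176933 0.14023608 0.14156036]
 [0.14202423 0.14190006 0.1426579 ]]
w12 [[0.14330822 0.13972256 0.1429788 ]
 [0.14135355 0.14026242 0.13964446]
 [0.14113319 0.14070804 0.14109735]
 [0.14182034 0.14058642 0.14171089]]
```

View pics/w12c.png

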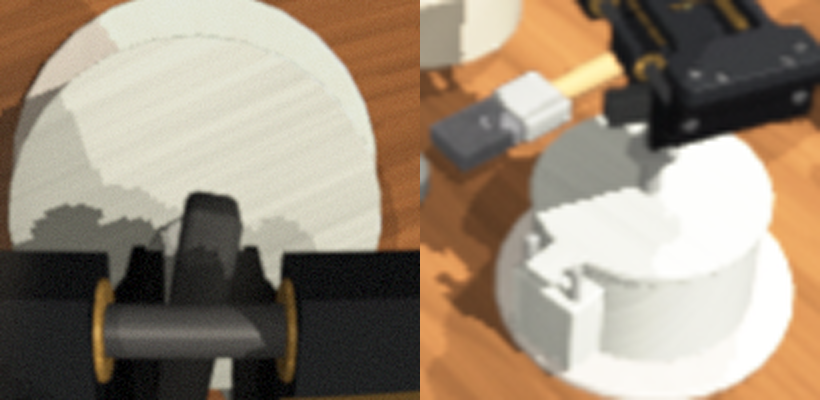

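Emit:
jog_arm(
  targets=[
    [-8,0,0,0,0,0,1.7],
    [-8,0,0,0,0,0,1.7],
    [-8,0,0,0,0,0,1.7],
    [-4,0,0,0,0,0,1.7],
    [0,0,0,0,0,0,1.7],
  ],
)

```text
time: 16.62
position: [0.5462, 0.1599, 0.1451]
tool_rot: [-1.349, 1.113, 1.347]
ft_force: [0.1, -0.9, 3.5]
grip_width: 0.196
```

```bash
cat >>h.py <<'E'
def bar(tag):
    im,d,s=look('wrist',tag)
    print("bar depth",np.median(d[208:222,312:326]).round(4))
    a=cv2.resize(im[100:300,220:430,::-1],None,fx=2,fy=2,interpolation=cv2.INTER_CUBIC);cv2.imwrite(f"pics/{tag}c.png",a)
E
python3 -c "
from h import *
bar('w13')"
```

```text
t 16.675 pos [0.5462 0.1599 0.1449] psi -169.12 xdir [ 9.e-04 -3.e-04 -1.e+00] F [-0.74 -0.92  3.32] T [-0.115 -0.235 -0.   ] w 17.08 q [ 0.64  0.49 -1.21  1.75  0.48  1.25  1.06]
bar depth 0.1396
```

View pics/w13c.png

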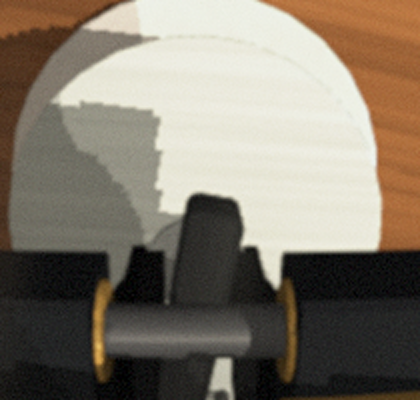

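Emit:
jog_arm(
  targets=[
    [-4,0,0,0,0,0,1.7],
    [0,0,0,0,0,0,1.7],
  ],
)

```text
time: 16.92
position: [0.5458, 0.1602, 0.1443]
tool_rot: [-1.398, 1.075, 1.398]
ft_force: [-0.6, 0.3, 0.0]
grip_width: 0.198
```

```bash
python3 -c "
from h import *
bar('w14')"
```

```text
t 16.975 pos [0.5456 0.1602 0.1442] psi -165.15 xdir [-3.e-04  1.e-04 -1.e+00] F [ 0.14 -0.13  0.2 ] T [ 0.131 -0.27  -0.04 ] w 16.74 q [ 0.65  0.5  -1.23  1.75  0.5   1.25  1.12]
bar depth 0.1389
```

Emit:
jog_arm(
  targets=[
    [-3,0,0,0,0,0,1.7],
    [0,0,0,0,0,0,1.7],
  ],
)

```text
time: 17.23
position: [0.5455, 0.1602, 0.1442]
tool_rot: [-1.435, 1.046, 1.435]
ft_force: [0.7, -0.2, 0.2]
grip_width: 0.198
```

```bash
python3 -c "
from h import *
bar('w15')"
```

```text
t 17.275 pos [0.5455 0.1602 0.1442] psi -162.17 xdir [-5.e-04  0.e+00 -1.e+00] F [0.43 0.16 0.01] T [ 0.206 -0.216 -0.005] w 17.03 q [ 0.65  0.51 -1.24  1.75  0.5   1.26  1.17]
bar depth 0.1387
```

```bash
python3 - <<'E'
from h import *
im2,d2,_=look('scene','s15')
a=cv2.imread("pics/w14c.png");b=cv2.imread("pics/w15c.png")
c=cv2.resize(im2[150:290,270:410,::-1],(400,400),interpolation=cv2.INTER_CUBIC)
cv2.imwrite("pics/x15.png",cv2.resize(np.hstack([a,b,c]),None,fx=.65,fy=.65))
E
```

```text
t 17.325 pos [0.5455 0.1602 0.1442] psi -162.16 xdir [-4.e-04 -0.e+00 -1.e+00] F [ 1.03 -0.35  0.23] T [ 0.186 -0.231 -0.003] w 17.24 q [ 0.65  0.51 -1.24  1.75  0.5   1.26  1.17]
```

View pics/x15.png

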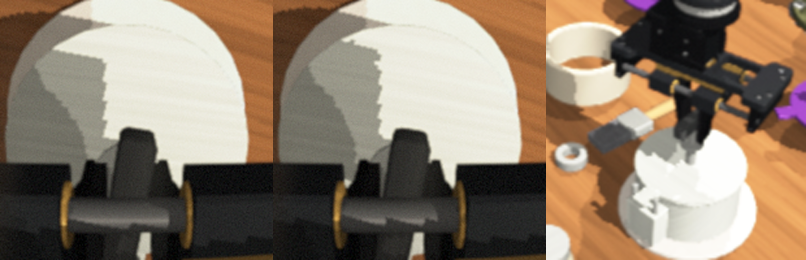

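Emit:
jog_arm(
  targets=[
    [0,0,0,0,0,0,2],
    [0,0,0,0,0,0,2],
    [0,0,0,0,0,0,2],
  ],
)

```text
time: 17.7
position: [0.5456, 0.1601, 0.1444]
tool_rot: [-1.436, 1.045, 1.436]
ft_force: [0.1, 0.4, 0.2]
grip_width: 0.23
```

```bash
python3 -c "
from h import *
bar('w16')"
```

```text
t 17.75 pos [0.5457 0.1601 0.1445] psi -162.08 xdir [-1.e-04 -2.e-04 -1.e+00] F [ 0.42 -0.61  1.05] T [ 0.12  -0.124  0.042] w 20.12 q [ 0.65  0.51 -1.24  1.75  0.5   1.26  1.17]
bar depth 0.139
```

View pics/w16c.png

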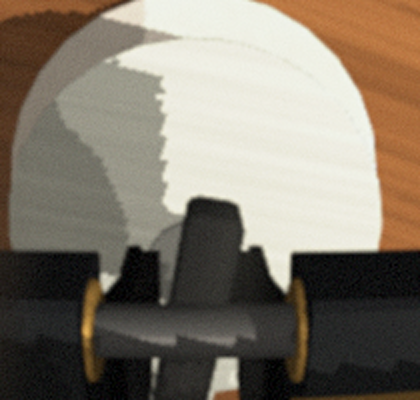

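Emit:
jog_arm(
  targets=[
    [-3,0,0,0,0,0,1.9],
    [-2,0,0,0,0,0,1.9],
    [0,0,0,0,0,0,1.9],
  ],
)

```text
time: 18.12
position: [0.5457, 0.1602, 0.1445]
tool_rot: [-1.497, 0.993, 1.497]
ft_force: [0.8, 0.4, -0.2]
grip_width: 0.222
```

```bash
python3 -c "
from h import *
bar('w17')"
```

```text
t 18.175 pos [0.5457 0.1602 0.1445] psi -157.11 xdir [-1.e-04  1.e-04 -1.e+00] F [ 0.76  0.4  -0.67] T [ 0.212 -0.103  0.028] w 18.96 q [ 0.66  0.52 -1.26  1.75  0.52  1.26  1.25]
bar depth 0.1397
```

View pics/w17c.png

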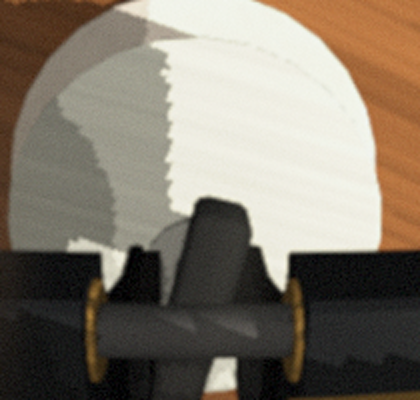

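Emit:
jog_arm(
  targets=[
    [0,0,0,0,0,0,1.7],
    [0,0,0,0,0,0,1.7],
    [0,0,0,0,0,0,1.7],
  ],
)

```text
time: 18.55
position: [0.5457, 0.1601, 0.1445]
tool_rot: [-1.497, 0.993, 1.497]
ft_force: [0.0, 0.1, 0.3]
grip_width: 0.196
```

```bash
python3 -c "
from h import *
bar('w18')
im2,d2,_=look('scene','s18')
cv2.imwrite('pics/s18c.png',cv2.resize(im2[150:290,270:410,::-1],(560,560),interpolation=cv2.INTER_CUBIC))"
```

```text
t 18.6 pos [0.5457 0.1601 0.1445] psi -157.08 xdir [ 0.e+00 -2.e-04 -1.e+00] F [-0.81 -0.54 -0.48] T [ 0.171 -0.059  0.027] w 16.82 q [ 0.66  0.52 -1.25  1.75  0.52  1.26  1.25]
bar depth 0.1394
t 18.65 pos [0.5457 0.1601 0.1445] psi -157.08 xdir [ 0.e+00 -2.e-04 -1.e+00] F [ 0.35  0.21 -0.16] T [ 0.111 -0.087  0.019] w 17.04 q [ 0.66  0.52 -1.25  1.75  0.52  1.26  1.25]
```

View pics/w18c.png

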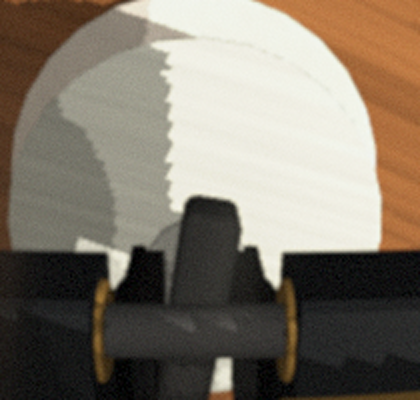

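View pics/s18c.png

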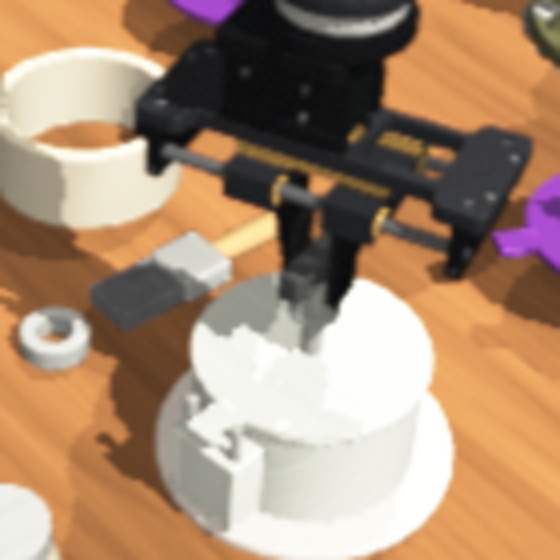

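Emit:
jog_arm(
  targets=[
    [0,0,0,0,0,0,2.1],
    [0,0,0,0,0,0,2.1],
    [0,0,0,0,0,0,2.1],
  ],
)

```text
time: 19.02
position: [0.5458, 0.1601, 0.1445]
tool_rot: [-1.498, 0.993, 1.497]
ft_force: [-0.9, 0.6, -1.2]
grip_width: 0.239
```

```bash
python3 -c "
from h import *
bar('w19')"
```

```text
t 19.075 pos [0.5458 0.1601 0.1445] psi -157.08 xdir [ 1.e-04 -1.e-04 -1.e+00] F [ 0.99 -0.45  0.81] T [ 0.146 -0.116 -0.019] w 20.92 q [ 0.66  0.52 -1.26  1.75  0.52  1.26  1.25]
bar depth 0.1458
```

View pics/w19.png

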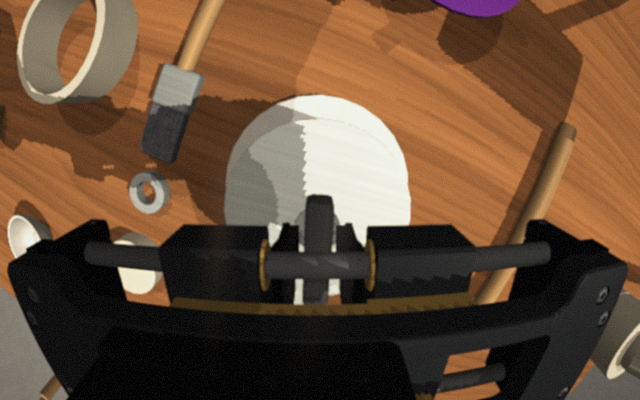

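View pics/w19c.png

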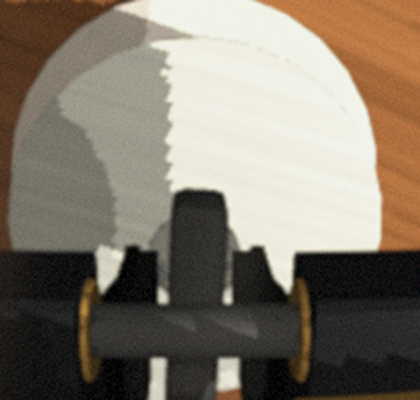

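Emit:
jog_arm(
  targets=[
    [0,0,0,0.45,0,0,2.1],
    [0,0,0,0,0,0,1.2],
    [0,0,0,0,0,0,1],
    [0,0,0,0,0,0,1],
    [0,0,0,0,0,0,1],
  ],
  squeeze=20,
)

```text
time: 19.7
position: [0.5455, 0.16, 0.1398]
tool_rot: [-1.498, 0.993, 1.498]
ft_force: [-0.4, -0.6, -0.8]
grip_width: 0.16
```

```bash
python3 -c "
from h import *
bar('w20')"
```

```text
t 19.75 pos [0.5456 0.16   0.1398] psi -157.08 xdir [-4.e-04 -4.e-04 -1.e+00] F [-0.42 -0.59 -1.43] T [0.052 0.016 0.01 ] w 13.71 q [ 0.66  0.52 -1.25  1.75  0.52  1.25  1.24]
bar depth 0.1408
```

View pics/w20c.png

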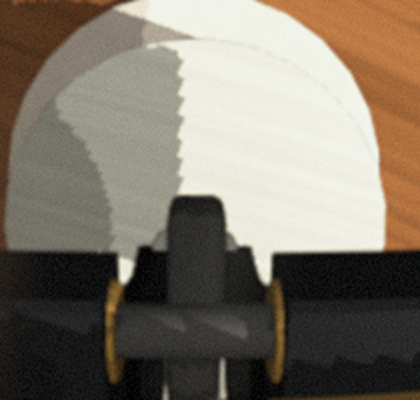

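Emit:
jog_arm(
  targets=[
    [6,0,0,0.03,0,0,1],
    [9,0,0,0.04,0,0,1],
    [9,0,0,0.04,0,0,1],
    [9,0,0,0.04,0,0,1],
    [9,0,0,0.04,0,0,1],
    [9,0,0,0.04,0,0,1],
    [9,0,0,0.04,0,0,1],
    [0,0,0,0,0,0,1],
  ],
)

```text
time: 20.75
position: [0.5457, 0.1608, 0.1373]
tool_rot: [-0.722, 1.447, 0.722]
ft_force: [0.4, 0.6, -3.1]
grip_width: 0.156
```

```bash
python3 -c "
from h import *
bar('w21')"
```

```text
t 20.8 pos [0.5457 0.1608 0.1373] psi 143.13 xdir [ 5.e-04  6.e-04 -1.e+00] F [ 0.45  1.2  -2.44] T [ 0.443 -0.291 -0.021] w 13.91 q [ 0.52  0.4  -1.03  1.76  0.37  1.19  0.31]
bar depth 0.1409
```

Emit:
jog_arm(
  targets=[
    [9,0,0,0.04,0,0,1],
    [9,0,0,0.04,0,0,1],
    [9,0,0,0.04,0,0,1],
    [9,0,0,0.04,0,0,1],
    [9,0,0,0.04,0,0,1],
    [9,0,0,0.04,0,0,1],
    [9,0,0,0.04,0,0,1],
  ],
)

```text
time: 21.68
position: [0.5465, 0.1611, 0.1347]
tool_rot: [0.141, 1.565, -0.138]
ft_force: [2.2, 2.6, -2.7]
grip_width: 0.153
```

Emit:
jog_arm(
  targets=[
    [9,0,0,0.04,0,0,1],
    [9,0,0,0.04,0,0,1],
    [9,0,0,0.04,0,0,1],
    [9,0,0,0.04,0,0,1],
    [9,0,0,0.04,0,0,1],
    [9,0,0,0.04,0,0,1],
    [9,0,0,0.04,0,0,1],
    [5,0,0,0.02,0,0,1],
    [0,0,0,0,0,0,1],
  ],
)

```text
time: 22.8
position: [0.5467, 0.1602, 0.1317]
tool_rot: [1.053, 1.3, -1.051]
ft_force: [3.3, -0.3, -2.9]
grip_width: 0.159
```

```bash
python3 -c "
from h import *
bar('w22')"
```

```text
t 22.85 pos [0.5465 0.1602 0.1316] psi 12.12 xdir [ 1.4e-03  2.0e-04 -1.0e+00] F [ 3.83  0.72 -2.61] T [ 0.104 -0.701 -0.006] w 14.05 q [ 0.22  0.29 -0.64  1.77  0.19  1.14 -1.84]
bar depth 0.1408
```

View pics/w22.png

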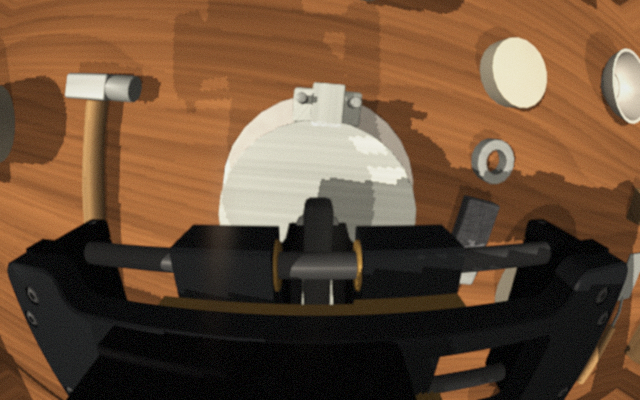

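Emit:
jog_arm(
  targets=[
    [0,0,0,0,0,0,3],
    [0,0,0,0,0,0,7.8],
    [0,0,0,0,0,0,7.8],
    [0,0,0,0,0,0,7.8],
  ],
)

```text
time: 23.35
position: [0.5456, 0.1601, 0.1316]
tool_rot: [1.054, 1.301, -1.055]
ft_force: [-0.1, 0.3, 0.3]
grip_width: 0.528
```

```bash
python3 -c "
from h import *
bar('w23')"
```

```text
t 23.4 pos [0.5456 0.1601 0.1315] psi 11.94 xdir [-1.e-04 -2.e-04 -1.e+00] F [ 0.2   0.7  -0.19] T [-0.018  0.017  0.012] w 49.85 q [ 0.22  0.29 -0.64  1.77  0.19  1.14 -1.84]
bar depth 0.1411
```

View pics/w23.png

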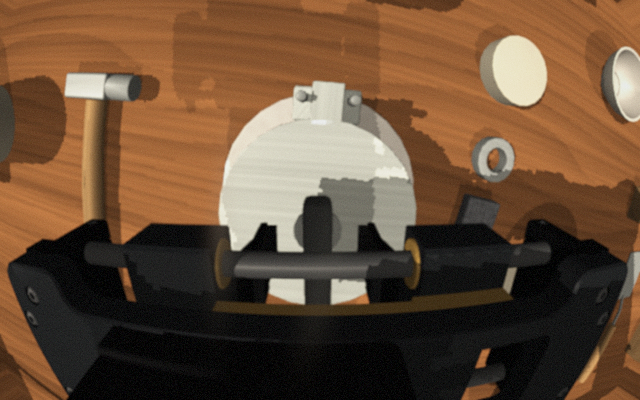

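Emit:
jog_arm(
  targets=[
    [0,0,0,0,0,0,8],
    [0,0,0,0,0,0,8],
    [-10,0,0,0,0,0,8],
    [-10,0,0,0,0,0,8],
    [-10,0,0,0,0,0,8],
    [-10,0,0,0,0,0,8],
    [-10,0,0,0,0,0,8],
    [-10,0,0,0,0,0,8],
    [-10,0,0,0,0,0,8],
    [-10,0,0,0,0,0,8],
  ],
)

```text
time: 24.65
position: [0.5458, 0.1601, 0.1315]
tool_rot: [-0.031, 1.571, 0.031]
ft_force: [0.5, -0.4, -0.1]
grip_width: 0.918
```

Emit:
jog_arm(
  targets=[
    [-10,0,0,0,0,0,8],
    [-10,0,0,0,0,0,8],
    [-10,0,0,0,0,0,8],
    [-10,0,0,0,0,0,8],
    [-10,0,0,0,0,0,8],
    [-10,0,0,0,0,0,8],
    [-10,0,0,0,0,0,8],
    [-10,0,0,0,0,0,8],
    [-10,0,0,0,0,0,8],
    [-10,0,0,0,0,0,8],
  ],
)

```text
time: 25.9
position: [0.5458, 0.1599, 0.1315]
tool_rot: [-1.365, 1.101, 1.365]
ft_force: [-0.1, -0.5, -0.5]
grip_width: 0.919
```

```bash
python3 -c "
from h import *
bar('w24')"
```

```text
t 25.95 pos [0.5459 0.1598 0.1314] psi -167.49 xdir [-3.e-04  0.e+00 -1.e+00] F [-0.59  0.07  0.77] T [ 0.151 -0.092 -0.012] w 80.27 q [ 0.62  0.5  -1.19  1.76  0.49  1.22  1.09]
bar depth 0.141
```

View pics/w24.png

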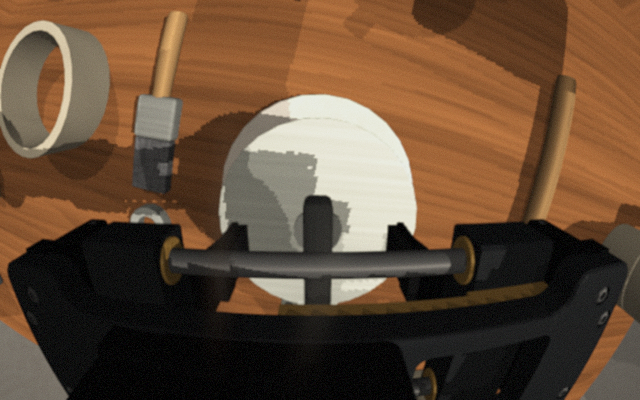

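Bar untouched and aligned between the fingers (316, 195–300). Grip again and turn the second half.

Emit:
jog_arm(
  targets=[
    [0,0,0,0,0,0,4],
    [0,0,0,0,0,0,1],
    [0,0,0,0,0,0,1],
    [0,0,0,0,0,0,1],
    [0,0,0,0,0,0,1],
    [0,0,0,0,0,0,1],
    [0,0,0,0,0,0,1],
    [0,0,0,0,0,0,1],
  ],
  squeeze=20,
)

```text
time: 26.95
position: [0.5457, 0.1601, 0.1315]
tool_rot: [-1.361, 1.104, 1.361]
ft_force: [0.3, -0.4, 0.4]
grip_width: 0.157
```

Emit:
jog_arm(
  targets=[
    [6,0,0,0.03,0,0,1],
    [9,0,0,0.04,0,0,1],
    [9,0,0,0.04,0,0,1],
    [9,0,0,0.04,0,0,1],
    [9,0,0,0.04,0,0,1],
    [9,0,0,0.04,0,0,1],
    [9,0,0,0.04,0,0,1],
    [9,0,0,0.04,0,0,1],
    [9,0,0,0.04,0,0,1],
    [9,0,0,0.04,0,0,1],
  ],
)

```text
time: 28.2
position: [0.5457, 0.16, 0.1276]
tool_rot: [-0.201, 1.562, 0.2]
ft_force: [0.3, -0.6, 0.5]
grip_width: 0.159
```

```bash
python3 -c "
from h import *
bar('w25')"
```

```text
t 28.25 pos [0.5457 0.16   0.1276] psi 104.36 xdir [-0.e+00 -5.e-04 -1.e+00] F [-0.02  0.97 -0.23] T [-0.138 -0.127 -0.053] w 13.44 q [ 0.41  0.36 -0.88  1.77  0.3   1.15 -0.31]
bar depth 0.1409
```

Emit:
jog_arm(
  targets=[
    [9,0,0,0.04,0,0,1],
    [9,0,0,0.04,0,0,1],
    [9,0,0,0.04,0,0,1],
    [9,0,0,0.04,0,0,1],
    [9,0,0,0.04,0,0,1],
    [9,0,0,0.04,0,0,1],
    [9,0,0,0.04,0,0,1],
    [9,0,0,0.04,0,0,1],
    [9,0,0,0.04,0,0,1],
    [9,0,0,0.04,0,0,1],
  ],
)

```text
time: 29.5
position: [0.5456, 0.16, 0.1236]
tool_rot: [1.017, 1.32, -1.018]
ft_force: [-0.2, -0.5, 1.0]
grip_width: 0.161
```

Emit:
jog_arm(
  targets=[
    [3,0,0,0.01,0,0,1],
    [0,0,0,0,0,0,1],
    [0,0,0,0,0,0,1],
  ],
)

```text
time: 29.88
position: [0.5456, 0.16, 0.1235]
tool_rot: [1.053, 1.301, -1.054]
ft_force: [-0.8, -0.5, 1.1]
grip_width: 0.158
```

```bash
python3 - <<'E'
from h import *
bar('w26')
im2,d2,_=look('scene','s26')
c=cv2.resize(im2[150:290,270:410,::-1],(400,400),interpolation=cv2.INTER_CUBIC)
w=cv2.resize(cv2.imread("pics/w26.png")[80:310,200:430],(400,400))
cv2.imwrite("pics/x26.png",np.hstack([w,c]))
C=cloud("scene",d2);S=C.reshape(-1,3);r=np.hypot(*(S[:,:2]-[.546,.16]).T)
k=S[(r<.064)&(r>.03)&(abs(S[:,2]-.081)<.012)];A=np.c_[k[:,:2]-[.546,.16],np.ones(len(k))];print(len(k),np.linalg.lstsq(A,k[:,2],rcond=None)[0])
E
```

```text
t 29.925 pos [0.5456 0.16   0.1234] psi 12.01 xdir [-4.e-04 -3.e-04 -1.e+00] F [-1.39 -0.1   0.03] T [-0.152  0.091  0.005] w 13.72 q [ 0.2   0.3  -0.62  1.78  0.19  1.12 -1.84]
bar depth 0.141
t 29.975 pos [0.5456 0.16   0.1234] psi 11.98 xdir [-5.e-04 -2.e-04 -1.e+00] F [-0.6  -0.82  0.88] T [-0.109  0.175  0.059] w 13.87 q [ 0.2   0.3  -0.62  1.78  0.19  1.12 -1.84]
1215 [-0.00355232 -0.00485934  0.08101143]
```

View pics/x26.png

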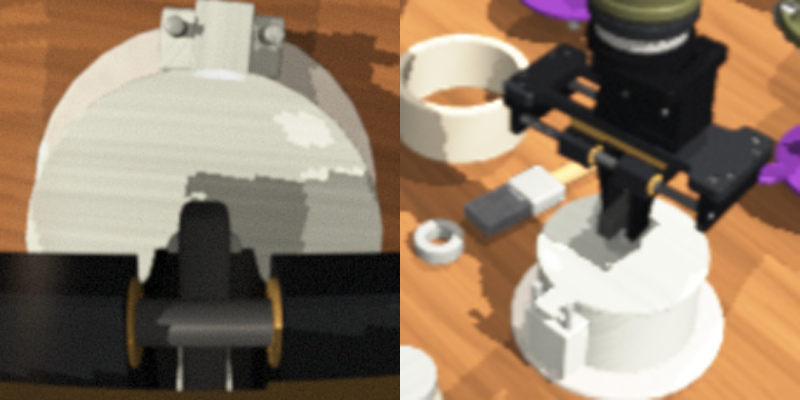

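```bash
python3 -c "
from bench import close_job
print(close_job())"
```

```text
the job is handed in; nothing more can be done
None
```

The cover is on the cup with its ear between the two pins. The bolt dropped into the thread and was then turned forward one whole turn. I handed the job in at about 30 s with the gripper still holding the handle.

**How it went**
- **On the ring:** I gripped the bar and turned the bolt about 72° clockwise while the cover still lay on the plaster ring. That put the bar at a better angle for the wrist. Then I lifted the cover onto the cup and let the bolt down.
- **Turning backward:** I turned it counter-clockwise between loosely closed fingers. It did not drop by itself at the expected angle. It dropped only when I opened the fingers to 21 mm, about 7–13° past where I judged the axes to line up; my angle estimate has some error. Its height fell from about 0.029 to 0.022 m.
- **Turning forward:** I turned it about 371° clockwise from where I gripped it, in two strokes with one regrip. Measured from the in-line angle that is about one turn. The bolt did not move while released.

**Last checks**
- **Seating:** the cover's top measured 81.0 mm above the table and level to within 0.35° (tilt terms 0.0036 and 0.0049), which matches fully seated.
- **Ear:** the last pictures show it between both pins.
- **Bolt:** its height came out at about 0.0058 m from the wrist camera depth, against 0.006 wanted, so it is not tight.
- **Forces:** about 1–2 N on the tool at the end, gripping with 20 N. The highest force I read during the job was about 8 N, which was the weight of the cover and bolt.
- **Other things:** I did not measure the loose objects again. None of my moves came near them, and those in view in the last pictures looked undisturbed.

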